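# Tuck the flashing under the lapped shingle and hold it down

### The job

Raise the presser foot fully by its red-knobbed lever, then take the copper flashing by its upstand and slide its leading edge squarely and centrally under the middle lapped shingle of the roof sample, until the dark line scribed across the flashing lies at the shingle's edge. Do not pry the shingle up. Finish while still holding the flashing pressed down firmly and flat on the roof board, with the foot left raised, and leave the sanding block where it lies.

Things in the scene. Friction and masses are not known exactly. Their poses are not given: they have to be found in the camera images.
- roof_sample: small roof sample fixed to the bench: plywood board 340 x 220 x 18 mm with two courses of wooden shingles on its far half and a grey presser head over the middle. Origin under the board's centre on the bench; x points from the bare near half of the board (170 mm to the near end) towards the shingles, y along the lap edge, z up. The head's arm is 28 mm wide, its underside 72 mm and its top 102 mm above the bench, from x = +3 mm to +166 mm.
- roof_board: the plywood board of the sample, same origin and axes as the sample; its upper face is 18 mm above the origin.
- lap_edge (a point): point on the board's upper face right below the middle of the lapped shingle's near edge (30 mm ahead of the board's centre in x); axes as the sample's. The shingle's underside is 7 mm above this face, the shingle is 126 mm wide and 8 mm thick; the open space under it is 80 mm deep in x, down to a batten.
- lapped_shingle (a joint): lift of the middle shingle about its nailed far edge, 110 mm behind its near edge, rad: 0 lying down, grows as it is pried up; a light spring (about 1.2 N at the near edge) returns it. 0.06 is too much (near edge up 6.6 mm).
- presser_lever (a joint): lever of the presser foot, rad: 0 foot down (lever pointing to the near side, 25 degrees above level), 1.15 fully raised (lever upright, end stop). It stays where it is left; about 2 N at the knob moves it. The steel foot, 36 mm wide, stands on the board from 27 mm to 5 mm in front of the lap edge and bars the way; it rises 12 mm per rad of the lever.
- lever_knob (a point): centre of the lever's red knob, a cylinder 18 mm in diameter and 22 mm long, lying along the sample's y.
- lever_pivot (a point): the lever's pivot, axis along the sample's y, 65 mm from the knob, 118 mm above the bench; the lever swings up and away towards the sample's +x.
- flashing: copper flashing, about 150 g: flat leaf 140 mm (x) x 100 mm (y), 3 mm thick, with a folded upstand along y at its -x end. Origin at the centre of the leaf's underside; x points to the leading edge, z up. A dark line is scribed across it 30 mm behind the leading edge.
- flashing_grip (a point): centre of the upstand: 10 mm thick in x, 100 mm long in y, from the leaf's top to 39 mm above the leaf's underside; this point is 65 mm behind the leaf's centre and 21 mm above its underside. Axes as the flashing's.
- flashing_edge (a point): middle of the flashing's leading edge, at its underside (70 mm ahead of the leaf's centre).
- sanding_block: loose orange-brown cork sanding block 62 x 110 x 36 mm, a bystander; origin under its centre.
Not all that is in view belongs to the job. Of the things that look like the flashing, the larger one is meant.

How it is judged (in metres and radians):
On the way, in this order (a step that is already met when the one before it is completed fails the run):
1. the presser foot is raised by its lever (value of joint presser_lever above 1 rad), for 0.2 s.
2. the flashing's leading edge is under the lapped shingle (x of flashing_edge in the frame of lap_edge between 0.01 and 0.07 m and y of flashing_edge in the frame of lap_edge between -0.03 and 0.03 m and z of flashing_edge in the frame of lap_edge between -0.004 and 0.006 m), for 0.2 s.
At the end, for the whole second after the job is handed in: Flashing edge 20 to 40 mm under the shingle, centred within 15 mm, square within 0.1 rad, flat (tilt < 0.04 rad, edge within 2.5 mm of the board), held by the fingers and pressed on the board with over 4 N, at rest; shingle down (< 0.02 rad), lever up (> 1.0 rad) (x of flashing_edge in the frame of lap_edge between 0.02 and 0.04 m and y of flashing_edge in the frame of lap_edge between -0.015 and 0.015 m and z of flashing_edge in the frame of lap_edge below 0.0025 m and angle between the x axis of flashing and the x axis of roof_board, either way round below 0.1 rad and angle between flashing's own z axis and vertical below 0.04 rad and contact force between flashing and roof_board above 4 N and contact force between the fingers and flashing above 3 N and value of joint lapped_shingle below 0.02 rad and value of joint presser_lever above 1 rad and linear speed of flashing below 0.02 m/s); the arm keeps its last pose, push and grip.
It fails at once if the shingle is pried up by more than 0.06 rad (value of joint lapped_shingle above 0.06 rad).
It fails at once if the sanding block is pushed more than 20 mm (distance of sanding_block from where it was at the start of the episode above 0.02 m).
It also fails if it takes over 61 s, if anything falls off the work surface, if the arm or the gripper's body presses on something with over 40 N, if the wrist force passes 120 N, or if a joint passes its speed limit or range.

### The arm

A 6-joint arm with a two-finger parallel gripper is mounted at the origin on a cart in front of the work surface, level with it; the furniture and walls round the work are solid. World frame = base frame: x ahead of the robot, y to its left, z up, the work surface at z = 0. Lengths are in mm, angles in degrees, forces in N, time in s.
With the tool pointing down it reaches from about 275 to 975 mm from the base axis. Payload 8.4 kg.
Tool frame: the origin (TCP) lies at the centre of the arm's flange, where the gripper is bolted on; the fingertips stand 190 mm ahead of it and the grasp point (between the pads) lies 171 mm ahead of it; x points along the fingers, z is the direction in which the jaws open and shut, and the axes are right-handed (so a half turn about x gives the same grasp; the last joint's range is limited). The gripper opens to 92 mm and grips with 3 to 60 N. Pads are 20 mm wide; open, the fingers measure 128 mm over their backs; the gripper's body (75 mm by 189 mm) begins 69 mm behind the grasp point.
Start: joints at [62.888, 20.225, 93.587, -0, 66.188, -0.138], TCP at [283.499, 557.008, 404.683] pointing down, gripper open.
Joint ranges: [-150.9, 150.9], [-52.94, 120.26], [3.33, 152.33], [-74.26, 254.26], [0, 154.13], [-172.89, 172.89]. Speed limits (degrees/s): [127.2, 127.2, 159.86, 180, 180, 180].

### API

Orientations are given as a 3x3 rotation matrix whose columns are the frame's x, y, z axes.
In Python, from plant import * gives the robot as it stands.
- The arm moves only by the tool step_arm, never from a script. Its argument "motion" is a list that holds one entry, the list of rows, each a list of 4 numbers: the shift along the tool's x, y, z scaled (see below), then the turn about the tool's x scaled (see below). A call has 1 to 5 rows; each row is the pose to reach, as a shift and turn from the pose commanded when the call began, along the tool's axes at that moment; what a row does not reach only later rows make up. The controller multiplies each number of a shift by 30 cm and each number of a turn by 1.5 rad. A row lasts 1/12 s, in which the tool goes at most 41.7 mm and 7.16 degrees, less where a joint would pass 70% of its speed; a pose out of reach is approached as far as the arm can. A call with a number of a shift or a turn outside -1 to 1 is refused whole. A call with a gripper value outside its range is refused whole. "fingers" is the closure, from -1 (fully open) to 1 (shut), set as the call begins (left out, the last holds). The fingers move at their own pace and stop on an object; "newtons" is the grip in N (left out, the last holds). Time passes only in rows, so rows that repeat a pose let the fingers close. It gives the time, the measured TCP pose, the force and the opening at its end, in the units of the state.
- get_obs(): the state, without advancing time (a new reading comes with each control period).
- camera(name): name is "scene" or "top" or "wrist"; returns (picture, depth): 400x640x3 uint8, red, green, blue; 400x640 float32, mm along the optical axis (not along the pixel's ray), 0 where there is no reading.
- camera_model(name): a dict with "intrinsics" (3x3 intrinsics, pixels), "R" (3x3) and "t" (3): a world point X has camera coordinates R X + t. Camera axes: x right, y down, z forward; pixel columns grow to the right and rows downward; lengths in mm; the calibration is good to about 2 mm. A picture is of the moment at which its call begins: read the wrist's pose just before it. camera_model takes no time and is no camera call; for the wrist camera it gives the pose at the moment of the call.
- hand_in(): hands the job in, once; it reports no verdict.
The state is a dict: "time_s": time; "qpos": joint angles; "joint_velocities": joint speeds; "joint_efforts": joint torques, N m; "eef_pos": TCP position; "eef_rot": TCP orientation; "force": force on the tool from outside, world axes, zero at the start; "wrist_torque": the same for the moment, N m; "grip_width": finger opening in mm.
Only numpy, scipy, OpenCV 4.12 (cv2) and the standard library are available. Lean on these libraries where they do the work, as an engineer would, in place of code of your own. Each camera call takes 0.05 s, during which the arm holds its last target.

## Working session

There is one attempt and no reset: what is moved stays moved. The work goes in short steps, Python scripts to look and compute and a tool call to move; the robot and the scene stay as the last step left them, time stands still between calls to the robot, and variables do not carry over. Pictures are saved under pics/ and viewed, and the job is handed in when it is done.

Besides the shell and the picture viewer there is one more tool, called after ">>>" by a JSON object that holds its "method" and its "body". step_arm: Moves the arm, as the interface text tells. Shifts and turns lie within -1 to 1; 1 stands for 30 cm of shift or 1.5 rad of turn. Its arguments: {"type":"object","properties":{"motion":{"type":"array","items":{"type":"array","items":{"type":"array","items":{"type":"number"}}}},"fingers":{"type":"number"},"newtons":{"type":"number"}},"required":["motion"]}

```bash
mkdir -p pics; ls
python3 - <<'E'
from plant import *
import cv2,numpy as np
o=get_obs(); print(o)
for n in ("scene","top","wrist"):
    m=camera_model(n); print(n,m)
    p,d=camera(n); cv2.imwrite(f"pics/a_{n}.png",p[:,:,::-1]); np.savez(f"a_{n}.npz",p=p,d=d,K=m["intrinsics"],R=m["R"],t=m["t"])
E
```

```text
pics
{'time_s': 0.0, 'qpos': array([ 6.28897812e+01,  2.02628313e+01,  9.36301331e+01, -1.61682790e-03,
        6.61887880e+01, -1.38727117e-01]), 'joint_velocities': array([ 0.00450242, -0.03819078,  0.03517868,  0.09250269,  0.01348253,
       -0.00958077]), 'joint_efforts': array([ 2.25875177e-03, -5.93864965e+01, -3.34214401e+01,  6.98707346e-02,
        2.37642531e-02, -1.11840209e-04]), 'eef_pos': array([283.37092705, 556.79391302, 403.95186372]), 'eef_rot': array([[-6.27239103e-04, -8.91237486e-01,  4.53536493e-01],
       [-1.28184682e-03,  4.53536926e-01,  8.91236564e-01],
       [-9.99998982e-01, -2.23458887e-05, -1.42690603e-03]]), 'force': array([-0.38931133,  0.33711045,  0.62256746]), 'wrist_torque': array([-0.00441256,  0.00100696, -0.00032991]), 'grip_width': 92.01558662843793}
scene {'intrinsics': array([[472.88668083,   0.        , 316.17180445],
       [  0.        , 472.88668083, 204.303412  ],
       [  0.        ,   0.        ,   1.        ]]), 'R': array([[ 0.69024027, -0.72306365,  0.02733732],
       [-0.27839544, -0.30025073, -0.9123297 ],
       [ 0.6678804
[... 160 characters left out ...]

       [  0.        , 381.04950816, 205.07836303],
       [  0.        ,   0.        ,   1.        ]]), 'R': array([[ 0.01239617, -0.99961183,  0.02495027],
       [-0.99928221, -0.01327765, -0.03547927],
       [ 0.03579678, -0.02449255, -0.99905891]]), 't': array([ -16.78351696,  566.66506726, 1327.39313931])}
wrist {'intrinsics': array([[282.16778264,   0.        , 316.5212543 ],
       [  0.        , 282.16778264, 198.9078669 ],
       [  0.        ,   0.        ,   1.        ]]), 'R': array([[ 0.45366058,  0.89117299, -0.00166603],
       [ 0.86121443, -0.43792767,  0.25793228],
       [ 0.22913268, -0.11844852, -0.96616156]]), 't': array([-624.40059154,  -29.52805058,  390.30253315])}
```

View pics/a_scene.png

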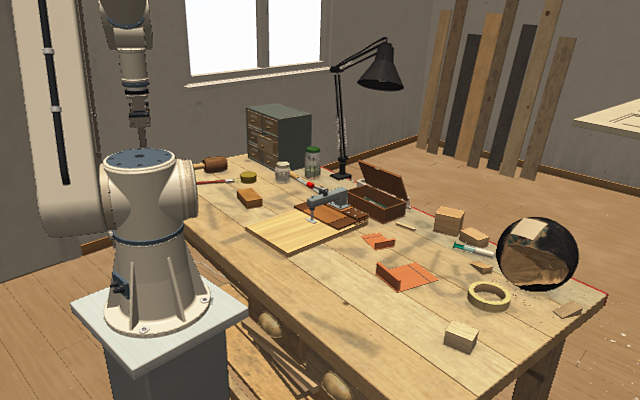

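View pics/a_top.png

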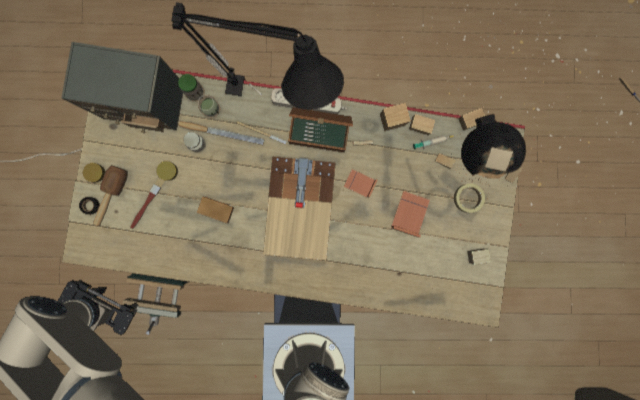

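View pics/a_wrist.png

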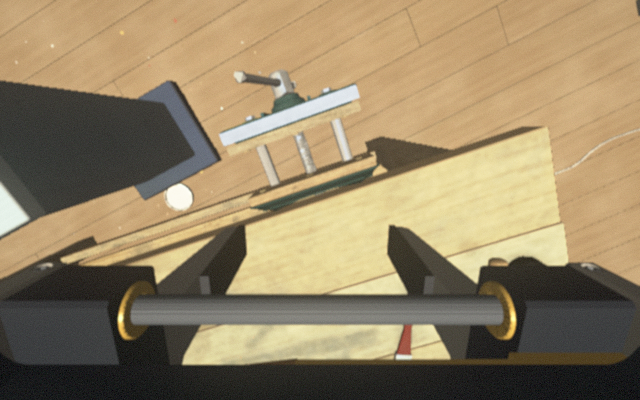

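The top view shows the roof sample at about (300,210), with the lever's red knob near (299,205). The large copper flashing is at about (409,215), and its smaller look-alike is at about (360,183). The cork block is at about (214,209). Next I take close crops.

```bash
cat > h.py <<'E'
import cv2,numpy as np
def load(f):
    z=np.load(f); return {k:z[k] for k in z.files}
def ray(c,uv):
    o=-c["R"].T@c["t"]; d=c["R"].T@np.linalg.inv(c["K"])@np.array([uv[0],uv[1],1.]); return o,d/np.linalg.norm(d)
def onz(c,uv,z):
    o,d=ray(c,uv); return o+d*(z-o[2])/d[2]
def cross(c1,u1,c2,u2):
    o1,d1=ray(c1,u1);o2,d2=ray(c2,u2)
    A=np.array([d1,-d2]).T; s=np.linalg.lstsq(A,o2-o1,rcond=None)[0]
    a=o1+d1*s[0];b=o2+d2*s[1]; return (a+b)/2,np.linalg.norm(a-b)
def proj(c,X):
    q=c["K"]@(c["R"]@np.asarray(X,float)+c["t"]); return q[:2]/q[2]
def dep(c,uv):
    u,v=int(round(uv[0])),int(round(uv[1])); z=float(c["d"][v,u]); q=np.linalg.inv(c["K"])@np.array([uv[0],uv[1],1.])*z
    return c["R"].T@(q-c["t"])
def crop(c,x0,y0,w,h,s,f):
    im=cv2.resize(c["p"][y0:y0+h,x0:x0+w,::-1],None,fx=s,fy=s,interpolation=cv2.INTER_CUBIC); cv2.imwrite(f,im)
E
python3 - <<'E'
from h import *
t=load("a_top.npz");s=load("a_scene.npz")
crop(t,250,140,200,130,4,"pics/b_top.png")
crop(s,240,170,210,130,3.8,"pics/b_scene.png")
print(cv2.imread("pics/b_scene.png").shape)
E
```

```text
(494, 798, 3)
```

View pics/b_top.png

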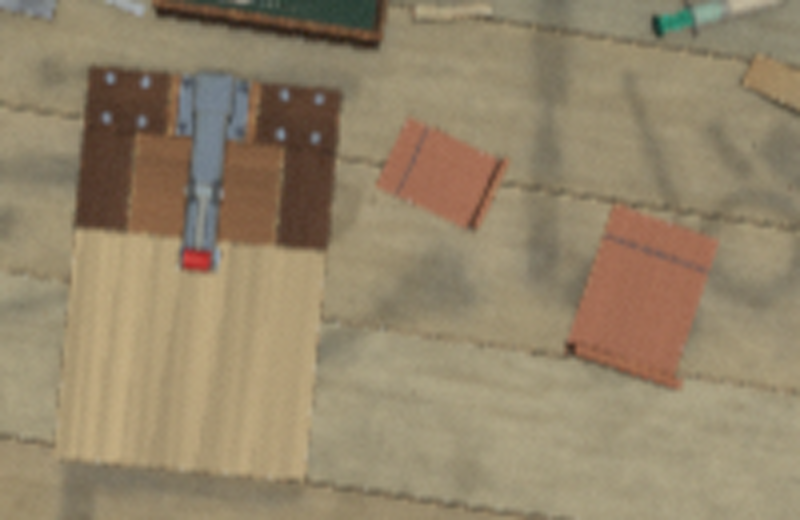

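View pics/b_scene.png

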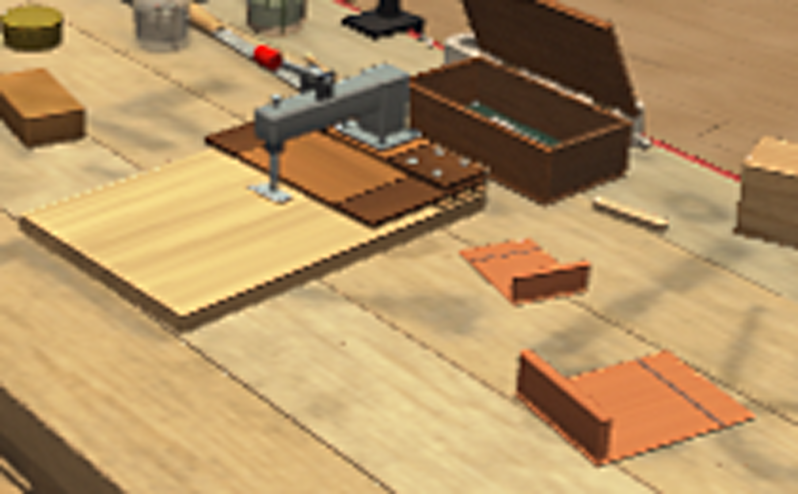

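Run:
```python
from h import *
t=load("a_top.npz");s=load("a_scene.npz")
T=lambda x,y:(250+(x+.5)/4-.5,140+(y+.5)/4-.5)
S=lambda x,y:(240+(x+.5)/3.8-.5,170+(y+.5)/3.8-.5)
P={"nearL":((62,460),(22,218)),"nearR":((305,482),(182,328)),
"fl_lead_L":((613,207),(664,352)),"fl_lead_R":((718,240),(753,412)),"up_topL":((572,343),(526,352)),"up_topR":((681,382),(608,420)),
"knob":((197,259),(266,57)),"lapR":((283,243),None)}
for k,(a,b) in P.items():
    if b is None: continue
    X,e=cross(t,T(*a),s,S(*b)); print(k,X.round(1),round(e,1),"topdep",dep(t,T(*a)).round(1))
# red knob mask
for n,c in(("top",t),("scene",s)):
    p=c["p"].astype(int); m=((p[...,0]>150)&(p[...,1]<60)&(p[...,2]<60)).astype(np.uint8)
    nn,l,st,ce=cv2.connectedComponentsWithStats(m); print(n,[(st[i].tolist(),ce[i].round(1)) for i in range(1,nn) if st[i,4]>8])
```

```text
nearL [392.6 155.9  14.7] 0.7 topdep [390.7 157.8  -2.4]
nearR [375.3 -56.6   5.8] 2.4 topdep [373.8 -56.1   0. ]
fl_lead_L [ 620.6 -328.3    0.7] 1.3 topdep [ 620.2 -327.8    0.7]
fl_lead_R [ 592.1 -421.3    3.6] 0.6 topdep [ 591.9 -420.6    5.2]
up_topL [ 500.  -285.2   32.2] 2.1 topdep [ 498.9 -291.     3.7]
up_topR [ 467.  -379.3   33.9] 0.8 topdep [ 466.9 -378.3   36.2]
knob [563.2  40.  147.9] 1.0 topdep [563.3  39.5 154.4]
top [([296, 203, 6, 4, 15], array([298.9, 204.7]))]
scene [([307, 182, 6, 4, 15], array([309.2, 183.5]))]
```

```bash
cat >> h.py <<'E'
def go(o,target=None,zang=None):
    "scaled shift & turn from measured pose to target TCP (world mm) and jaw-axis angle (deg, world)"
    R=np.array(o["eef_rot"]);p=np.array(o["eef_pos"]);r=[0,0,0,0]
    if target is not None: r[:3]=(R.T@(np.array(target)-p)/300)
    if zang is not None:
        a=np.degrees(np.arctan2(R[1,2],R[0,2])); d=(zang-a+180)%360-180; r[3]=-np.radians(d)/1.5
    return np.round(r,4)
E
python3 - <<'E'
from plant import *
from h import *
o=get_obs(); m=camera_model("wrist"); R=np.array(o["eef_rot"])
c=-m["R"].T@m["t"]; print("cam in tool",R.T@(c-o["eef_pos"]), "axes", (m["R"]@R).round(3).tolist())
print(go(o,[440,60,404],85.4))
E
```

```text
cam in tool [20.38130868 72.12817013  0.27156817] axes [[0.0, -0.0, 1.0], [-0.258, -0.966, 0.0], [0.966, -0.258, -0.0]]
[ 0.0017 -1.2164 -1.2392 -0.2604]
```

Run:
```python
from plant import *
from h import *
t=load("a_top.npz")
for uv in[(312,75),(312,102),(300,40),(335,95),(290,95),(495,145),(140,90),(320,120)]: print(uv,dep(t,uv).round(0))
o=get_obs()
print(go(o,[580,40,404],85.4))
```

```text
(312, 75) [838.   9. 510.]
(312, 102) [790.   8. 471.]
(300, 40) [895.  36. 556.]
(335, 95) [810. -46. 464.]
(290, 95) [810.  60. 456.]
(495, 145) [ 755. -567.  186.]
(140, 90) [888. 506. 235.]
(320, 120) [829. -23. 163.]
[ 1.6000e-03 -1.6625e+00 -1.0869e+00 -2.6040e-01]
```

>>> {"method": "step_arm", "body": {"motion": [[[0,-0.11,-0.073,0],[0,-0.22,-0.145,0],[0,-0.33,-0.218,0],[0,-0.44,-0.29,0],[0,-0.55,-0.362,0]]], "fingers": -1}}

```text
time_s: 0.57
eef_pos: [381.7, 383.7, 404.5]
eef_rot: [[-0.0, -0.891, 0.453], [-0.0, 0.453, 0.891], [-1.0, 0.0, -0.0]]
force: [0.4, -0.7, -0.0]
grip_width: 91.9
```

>>> {"method": "step_arm", "body": {"motion": [[[0,-0.11,-0.073,0],[0,-0.22,-0.145,0],[0,-0.33,-0.218,0],[0,-0.44,-0.29,0],[0,-0.55,-0.362,0]]]}}

```text
time_s: 0.98
eef_pos: [479.5, 211.9, 404.7]
eef_rot: [[-0.0, -0.891, 0.454], [-0.0, 0.454, 0.891], [-1.0, 0.0, -0.0]]
force: [0.6, 0.1, -0.4]
grip_width: 91.9
```

>>> {"method": "step_arm", "body": {"motion": [[[0,-0.11,-0.073,-0.052],[0,-0.22,-0.145,-0.104],[0,-0.33,-0.218,-0.156],[0,-0.44,-0.29,-0.208],[0,-0.55,-0.362,-0.26]]]}}

```text
time_s: 1.4
eef_pos: [577.4, 40.1, 404.6]
eef_rot: [[-0.0, -0.997, 0.077], [0.0, 0.077, 0.997], [-1.0, 0.0, 0.0]]
force: [0.4, 0.0, -0.4]
grip_width: 91.7
```

```bash
cat >> h.py <<'E'
def snap(name,tag):
    import plant
    m=plant.camera_model(name); p,d=plant.camera(name)
    c=dict(p=p,d=d,K=np.array(m["intrinsics"]),R=np.array(m["R"]),t=np.array(m["t"]))
    np.savez(f"{tag}.npz",**c); cv2.imwrite(f"pics/{tag}.png",p[:,:,::-1]); return c
E
python3 - <<'E'
from plant import *
from h import *
o=get_obs(); print(o["time_s"],o["eef_pos"],o["eef_rot"].round(3).tolist(),o["joint_velocities"].round(1))
snap("wrist","c1")
E
```

```text
1.4 [577.3997903   40.13377533 404.61983292] [[-0.0, -0.997, 0.077], [0.0, 0.077, 0.997], [-1.0, 0.0, 0.0]] [-43.   17.5 -23.9   0.1   6.  -96. ]
```

View pics/c1.png

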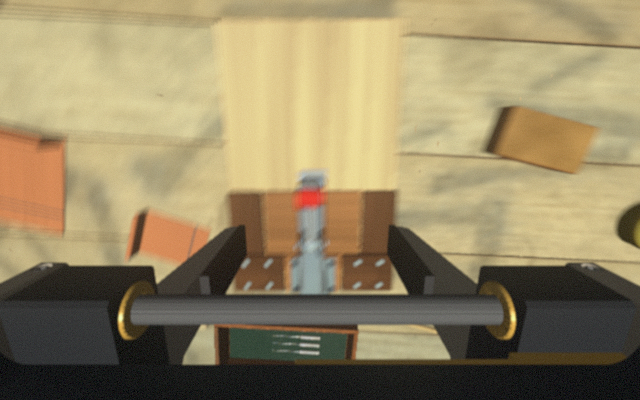

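The picture is blurred by motion, but the sample is centred with the knob at (310,198). I retake it at rest.

Run:
```python
from plant import *
from h import *
snap("wrist","c2")
o=get_obs(); print(o["time_s"],o["eef_pos"],o["joint_velocities"].round(1))
c=snap("wrist","c3")
o=get_obs(); print(o["time_s"],o["eef_pos"],o["joint_velocities"].round(1))
crop(c,200,10,220,170,3.6,"pics/c3z.png")
```

```text
1.5 [578.89215596  37.85866863 404.51568165] [ 4.  -1.3  2.6  2.1  0.6 10.3]
1.55 [577.72559319  39.78180745 404.2583802 ] [ 3.1 -1.   1.8  1.1  0.5  3.7]
```

View pics/c3.png

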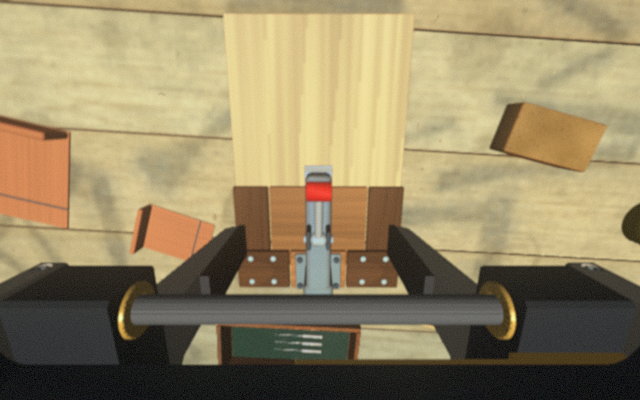

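View pics/c3z.png

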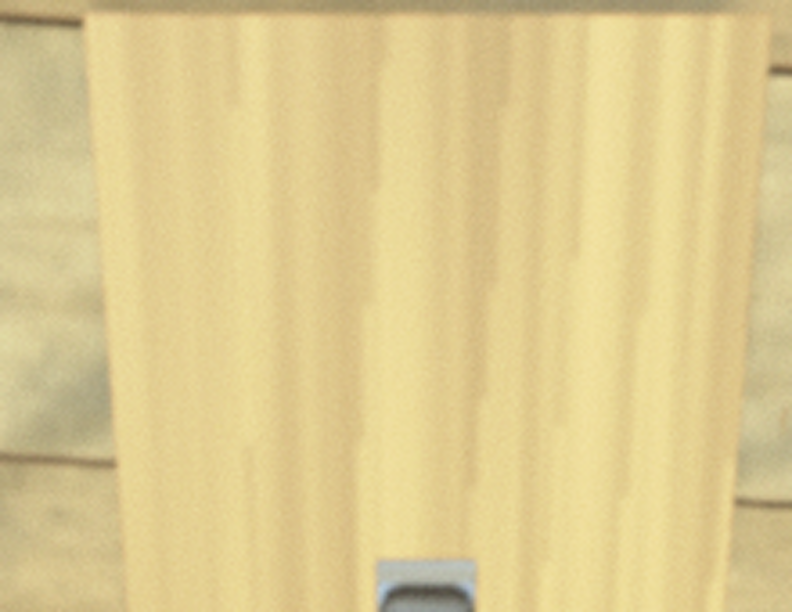

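Run:
```python
from h import *
c=load("c3.npz");t=load("a_top.npz");s=load("a_scene.npz")
crop(c,225,160,190,135,4.2,"pics/c3y.png")
C=lambda x,y:(200+(x+.5)/3.6-.5,10+(y+.5)/3.6-.5)
for n,a in(("nR",(84,12)),("nL",(770,12)),("sideR",(126,605)),("sideL",(724,605))):
    print(n,onz(c,C(*a),18).round(1))
p=c["p"].astype(int); m=((p[...,0]>140)&(p[...,1]<70)&(p[...,2]<70)).astype(np.uint8)
nn,l,st,ce=cv2.connectedComponentsWithStats(m); i=1+st[1:,4].argmax(); print("knob",st[i],ce[i])
for cc,u in((t,(298.9,204.7)),(s,(309.2,183.5))):
    print(cross(c,ce[i],cc,u))
```

```text
nR [377.2 -53.4  18. ]
nL [395.  163.3  18. ]
sideR [567.4 -69.9  18. ]
sideL [585.1 148.   18. ]
knob [306 183  25  18 343] [318.32069971 191.18658892]
(array([562.39004439,  39.9432081 , 152.33216519]), np.float64(0.9342447643906265))
(array([562.07860147,  40.81200346, 151.86919152]), np.float64(1.2560659436263608))
```

View pics/c3y.png

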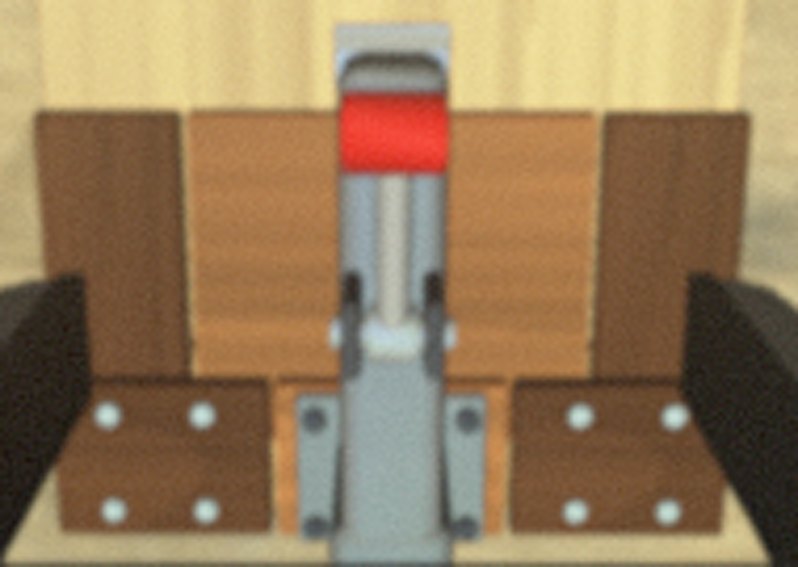

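Run:
```python
from plant import *
from h import *
c=load("c3.npz")
Y=lambda x,y:(225+(x+.5)/4.2-.5,160+(y+.5)/4.2-.5)
a=onz(c,Y(189,112),33);b=onz(c,Y(597,112),33);print(a,b,(a+b)/2,np.linalg.norm(a-b), np.degrees(np.arctan2((b-a)[1],(b-a)[0])))
print("pivot",onz(c,Y(393,333),122), "foot front",onz(c,Y(336,25),21),onz(c,Y(450,25),21))
o=get_obs();print(o["eef_pos"]);print(go(o,[562.3,40.3,317],85.25))
```

```text
[579.54591645 -22.60133544  33.        ] [589.52912769 100.63464821  33.        ] [584.53752207  39.01665638  33.        ] 123.63968687910129 85.36864536885105
pivot [618.55102997  35.9458117  122.        ] foot front [558.49183006  23.58264236  21.        ] [561.32559545  58.51333719  21.        ]
[577.72559319  39.78180745 404.2583802 ]
[ 0.2909  0.0513 -0.0025 -0.0009]
```

Lap edge is at about (585,38.7) with yaw −4.7°, and the shingle measures 124 mm wide against 126 given. The knob is at (562,40,~147) and the pivot at (620,35.5). I go down onto the knob.

>>> {"method": "step_arm", "body": {"motion": [[[0,0.05,0,0],[0.1,0.05,0,0],[0.19,0.05,0,0],[0.26,0.05,0,0],[0.285,0.05,0,0]]]}}

```text
time_s: 1.97
eef_pos: [560.1, 44.3, 316.2]
eef_rot: [[-0.005, -0.997, 0.081], [-0.0, 0.081, 0.997], [-1.0, 0.005, -0.0]]
force: [-0.4, 0.3, -0.4]
grip_width: 91.9
```

>>> {"method": "step_arm", "body": {"motion": [[[0,0,0,0],[0,0,0,0]]]}}

```text
time_s: 2.13
eef_pos: [561.9, 44.0, 319.6]
eef_rot: [[-0.0, -0.997, 0.08], [0.0, 0.08, 0.997], [-1.0, 0.0, 0.0]]
force: [0.5, 0.4, -0.1]
grip_width: 91.8
```

Run:
```python
from plant import *
from h import *
o=get_obs();print(o["eef_pos"],o["joint_velocities"].round(1))
snap("wrist","d1"); c=snap("scene","d1s"); crop(c,230,90,170,130,4.6,"pics/d1sz.png")
```

```text
[561.9170349   43.97479606 319.61594734] [-0.3 -1.1 -1.2  0.1  0.1 -0.3]
```

View pics/d1.png

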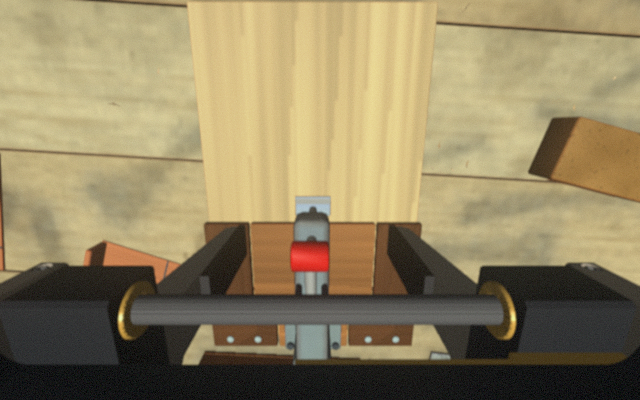

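View pics/d1sz.png

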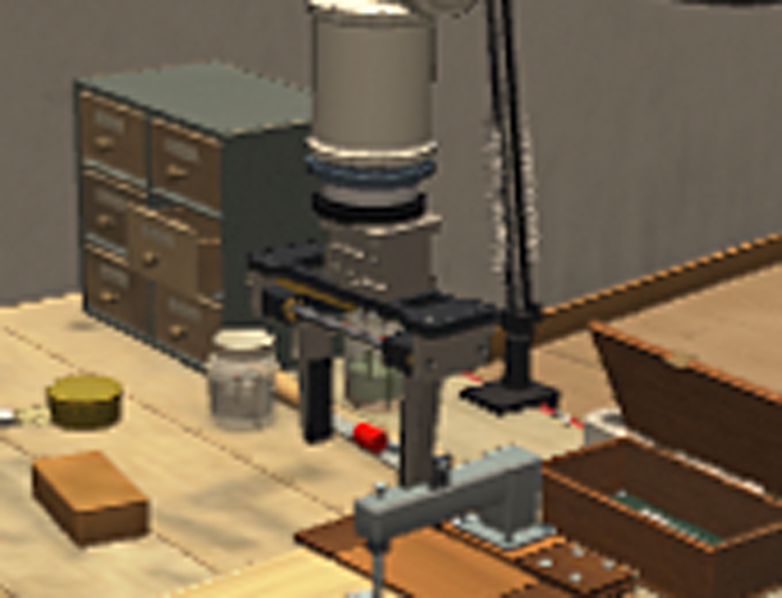

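Wrist view shows the knob at (310,256), about 4 mm towards −y of the jaw centre. I correct, then close.

>>> {"method": "step_arm", "body": {"motion": [[[0.008,0,-0.012,0],[0.008,0,-0.012,0],[0.008,0,-0.012,0]]]}}

```text
time_s: 2.48
eef_pos: [561.7, 39.5, 317.3]
eef_rot: [[0.001, -0.997, 0.081], [0.0, 0.081, 0.997], [-1.0, -0.001, 0.0]]
force: [-0.3, 0.4, -0.2]
grip_width: 92.3
```

>>> {"method": "step_arm", "body": {"motion": [[[0,0,0,0],[0,0,0,0],[0,0,0,0],[0,0,0,0],[0,0,0,0]]], "fingers": 1, "newtons": 15}}

```text
time_s: 2.9
eef_pos: [561.6, 39.8, 316.8]
eef_rot: [[-0.0, -0.997, 0.081], [0.0, 0.081, 0.997], [-1.0, 0.0, -0.0]]
force: [-0.8, 0.3, -0.0]
grip_width: 60.4
```

>>> {"method": "step_arm", "body": {"motion": [[[0,0,0,0],[0,0,0,0],[0,0,0,0]]]}}

```text
time_s: 3.15
eef_pos: [561.6, 39.8, 316.8]
eef_rot: [[-0.0, -0.997, 0.081], [0.0, 0.081, 0.997], [-1.0, 0.0, -0.0]]
force: [0.0, 0.1, 0.7]
grip_width: 40.7
```

Run:
```python
from plant import *
from h import *
o=get_obs();print(o["eef_pos"],o["grip_width"],o["force"])
snap("wrist","d2"); c=snap("scene","d2s"); crop(c,230,90,170,130,4.6,"pics/d2sz.png")
```

```text
[561.61213618  39.75998538 316.75347324] 40.67684916893362 [0.02574933 0.0964827  0.72238793]
```

View pics/d2sz.png

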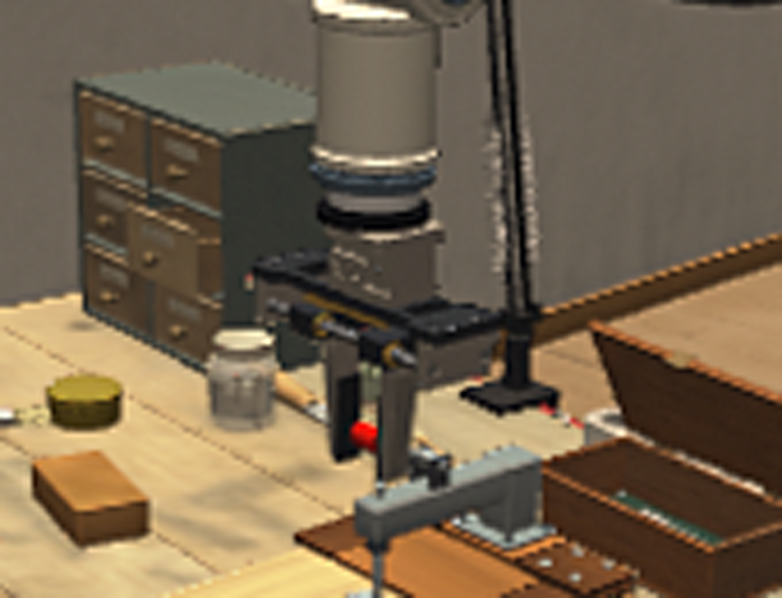

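View pics/d2.png

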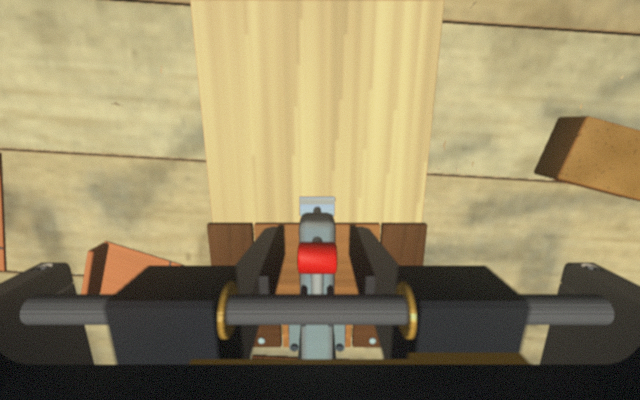

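The scene crop (365,435) and wrist view (318,258) show the knob centred between the pads, which are still closing.

>>> {"method": "step_arm", "body": {"motion": [[[0,0,0,0],[0,0,0,0],[0,0,0,0],[0,0,0,0]]]}}

```text
time_s: 3.58
eef_pos: [561.6, 39.9, 316.8]
eef_rot: [[0.0, -0.997, 0.081], [0.0, 0.081, 0.997], [-1.0, -0.0, 0.0]]
force: [0.2, 2.3, -0.6]
grip_width: 21.9
```

>>> {"method": "step_arm", "body": {"motion": [[[0,0,0,0],[0,0,0,0]]]}}

```text
time_s: 3.75
eef_pos: [561.6, 39.8, 316.8]
eef_rot: [[0.0, -0.997, 0.081], [0.0, 0.081, 0.997], [-1.0, -0.0, 0.0]]
force: [-0.0, 1.4, 0.0]
grip_width: 21.8
```

>>> {"method": "step_arm", "body": {"motion": [[[-0.022,-0.012,0,0],[-0.042,-0.026,0,0],[-0.061,-0.043,0,0],[-0.078,-0.061,0,0],[-0.092,-0.082,0,0]]]}}

```text
time_s: 4.17
eef_pos: [586.4, 37.8, 344.9]
eef_rot: [[-0.001, -0.997, 0.081], [0.0, 0.081, 0.997], [-1.0, 0.001, 0.0]]
force: [-1.0, 2.8, -5.6]
grip_width: 21.8
```

>>> {"method": "step_arm", "body": {"motion": [[[-0.012,-0.022,0,0],[-0.021,-0.045,0,0],[-0.028,-0.069,0,0],[-0.032,-0.094,0,0],[-0.033,-0.119,0,0]]]}}

```text
time_s: 4.58
eef_pos: [622.4, 34.9, 354.9]
eef_rot: [[-0.0, -0.997, 0.081], [0.0, 0.081, 0.997], [-1.0, 0.0, 0.0]]
force: [-3.9, 2.9, 0.3]
grip_width: 21.9
```

>>> {"method": "step_arm", "body": {"motion": [[[0,0,0,0],[0,0,0,0],[0,0,0,0]]]}}

```text
time_s: 4.83
eef_pos: [622.5, 34.9, 354.9]
eef_rot: [[0.003, -0.997, 0.081], [-0.0, 0.081, 0.997], [-1.0, -0.003, 0.0]]
force: [1.9, 2.3, -0.1]
grip_width: 21.8
```

Run:
```python
from plant import *
from h import *
o=get_obs();print(o["eef_pos"],o["grip_width"],o["force"])
snap("wrist","e1"); c=snap("scene","e1s"); crop(c,230,70,170,130,4.6,"pics/e1sz.png")
```

```text
[622.48072152  34.87424269 354.90662334] 21.794642989520593 [ 1.8547868   2.30777166 -0.13762367]
```

View pics/e1sz.png

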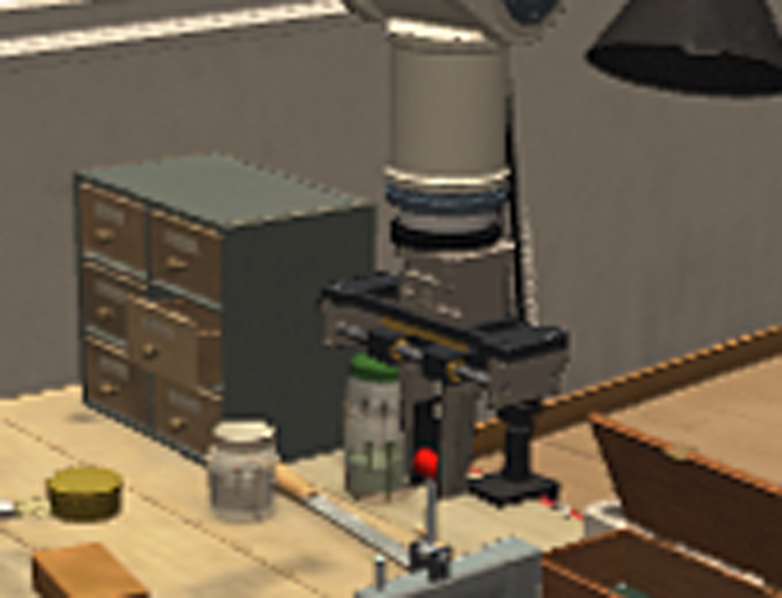

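View pics/e1.png

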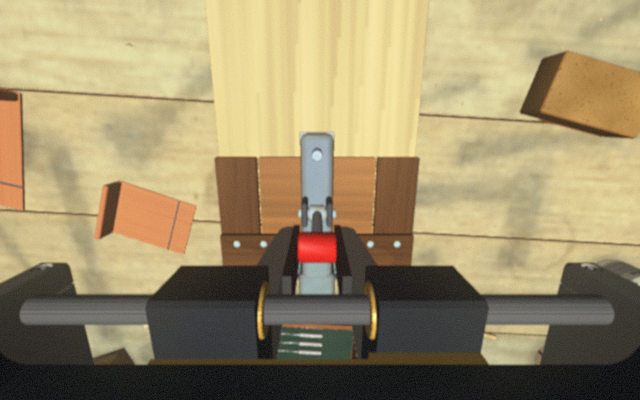

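The lever is upright: its shaft is vertical in the scene crop under the knob at (425,462), and the knob travelled 61 mm forward and 38 mm up. I release and rise.

>>> {"method": "step_arm", "body": {"motion": [[[0,0,0,0],[0,0,0,0],[0,0,0,0],[0,0,0,0]]], "fingers": -1}}

```text
time_s: 5.27
eef_pos: [621.5, 34.7, 354.2]
eef_rot: [[-0.001, -0.997, 0.081], [-0.0, 0.081, 0.997], [-1.0, 0.001, -0.0]]
force: [-0.0, 0.4, 0.0]
grip_width: 46.6
```

>>> {"method": "step_arm", "body": {"motion": [[[-0.04,0,0,0],[-0.09,0,0,0],[-0.13,0,0,0],[-0.17,0,0,0]]]}}

```text
time_s: 5.6
eef_pos: [621.8, 34.8, 406.9]
eef_rot: [[0.001, -0.997, 0.081], [-0.0, 0.081, 0.997], [-1.0, -0.001, 0.0]]
force: [-0.3, -0.3, 0.9]
grip_width: 73.0
```

Run:
```python
from plant import *
from h import *
o=get_obs();print(o["eef_pos"],o["grip_width"])
# flashing: coarse, yaw
c=load("c3.npz");t=load("a_top.npz")
fl=np.array([620.6,-328.3]);fr=np.array([592.1,-421.3]);ul=np.array([499.3,-287]);ur=np.array([467,-379.3])
v=fl-fr;print(np.degrees(np.arctan2(*v[::-1])));w=ul-ur;print(np.degrees(np.arctan2(*w[::-1])));x=(fl+fr)/2-(ul+ur)/2;print(np.degrees(np.arctan2(*x[::-1])),np.linalg.norm(x),(ul+ur)/2)
g=(ul+ur)/2
print(go(o,[g[0],g[1],404],None))
```

```text
[621.81915888  34.84972764 406.92311992] 72.98724044033874
72.96223220437436
70.71271888768202
-18.678759179026105 130.04984621290413 [ 483.15 -333.15]
[ 0.0094  0.3618 -1.26    0.    ]
```

>>> {"method": "step_arm", "body": {"motion": [[[0,0,-0.12,0],[0,0,-0.25,0],[0,0,-0.38,0],[0,0,-0.51,0],[0,0,-0.64,0]]]}}

```text
time_s: 6.02
eef_pos: [605.8, -158.1, 406.4]
eef_rot: [[0.001, -0.997, 0.08], [-0.0, 0.08, 0.997], [-1.0, -0.001, -0.0]]
force: [0.7, -0.4, 0.2]
grip_width: 91.6
```

>>> {"method": "step_arm", "body": {"motion": [[[0,0,-0.13,0],[0,0,-0.26,0],[0,0,-0.38,0],[0,0,-0.46,0],[0,0,-0.5,0]]]}}

```text
time_s: 6.43
eef_pos: [593.5, -309.1, 406.1]
eef_rot: [[0.001, -0.997, 0.083], [-0.001, 0.083, 0.997], [-1.0, -0.001, -0.001]]
force: [0.1, 0.6, 0.2]
grip_width: 92.0
```

>>> {"method": "step_arm", "body": {"motion": [[[0,0,0,0],[0,0,0,0]]]}}

```text
time_s: 6.6
eef_pos: [594.1, -305.6, 405.5]
eef_rot: [[0.0, -0.997, 0.082], [0.001, 0.082, 0.997], [-1.0, -0.0, 0.001]]
force: [-0.4, 0.3, -0.5]
grip_width: 92.1
```

Run:
```python
from plant import *
from h import *
o=get_obs();print(o["eef_pos"],o["grip_width"],o["qpos"].round(1),o["joint_velocities"].round(1))
c=snap("wrist","f1"); c=snap("wrist","f2");c=snap("top","f1t"); crop(c,250,140,200,130,4,"pics/f1tz.png")
```

```text
[ 594.09992157 -305.64696219  405.50562682] 92.06663858994219 [ -27.4   24.    87.8    0.    68.2 -112.7] [ 1.6 -0.4  0.8  0.2 -0.1  0.2]
```

View pics/f2.png

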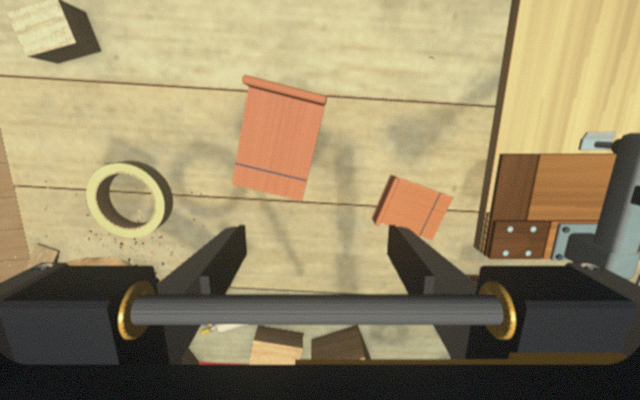

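View pics/f1tz.png

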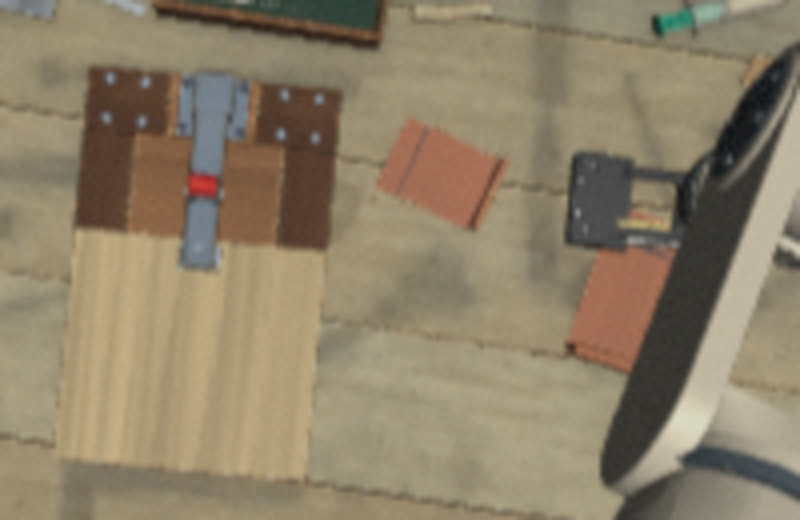

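Candidates in the wrist view are the larger copper piece at (280,140) and the smaller at (413,208). I choose the larger one and check it in a close crop with measurements.

Run:
```python
from h import *
c=load("f2.npz");t=load("a_top.npz");s=load("a_scene.npz")
crop(c,220,60,130,150,4,"pics/f2z.png")
hsv=cv2.cvtColor(c["p"],cv2.COLOR_RGB2HSV)
m=((hsv[...,0]<12)&(hsv[...,1]>110)&(hsv[...,2]>60)).astype(np.uint8)
m[:,350:]=0; m[215:]=0
m=cv2.morphologyEx(m,cv2.MORPH_CLOSE,np.ones((5,5)))
nn,l,st,ce=cv2.connectedComponentsWithStats(m); i=1+st[1:,4].argmax(); print(st[i])
cn=max(cv2.findContours((l==i).astype(np.uint8),0,2)[0],key=cv2.contourArea)
ap=cv2.approxPolyDP(cn,3,True)[:,0]; print(ap.tolist())
```

```text
[ 233   76   93  123 7961]
[[244, 76], [249, 89], [233, 183], [301, 198], [325, 97]]
```

View pics/f2z.png

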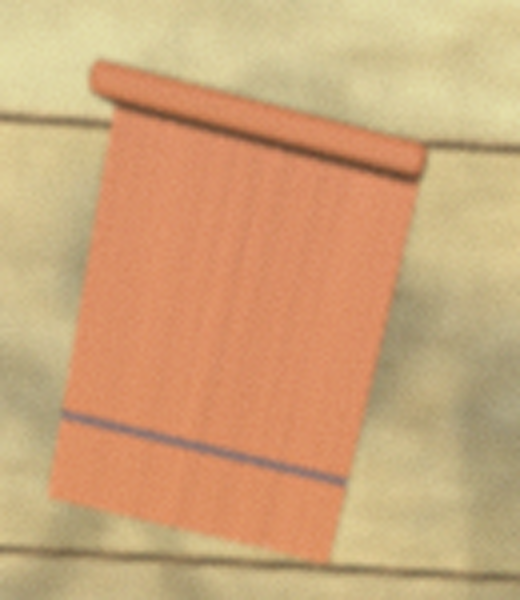

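Run:
```python
from h import *
c=load("f2.npz");t=load("a_top.npz");s=load("a_scene.npz")
C=lambda x,y:(220+(x+.5)/4-.5,60+(y+.5)/4-.5)
T=lambda x,y:(250+(x+.5)/4-.5,140+(y+.5)/4-.5)
S=lambda x,y:(240+(x+.5)/3.8-.5,170+(y+.5)/3.8-.5)
ang=lambda v:np.degrees(np.arctan2(v[1],v[0])).round(2)
b1=onz(c,C(96,60),39);b2=onz(c,C(427,142),39);f1=onz(c,C(91,95),39);f2=onz(c,C(418,180),39)
l1=onz(c,C(50,496),1.5);l2=onz(c,C(328,564),1.5)
s1=onz(c,C(63,413),3);s2=onz(c,C(346,481),3)
for n,a,b in(("back",b1,b2),("front",f1,f2),("lead",l1,l2),("scribe",s1,s2)):
    print(n,a[:2].round(1),b[:2].round(1),np.linalg.norm(a-b).round(1),ang(b-a),((a+b)/2)[:2].round(1))
g=(b1+b2+f1+f2)/4; L=(l1+l2)/2; print("g",g,"L",L,np.linalg.norm((L-g)[:2]),ang(L-g))
# heights two views
for n,a,b in (("upR back top scene",(96,60),(608,420)),("upL top",(427,142),(526,352)),("leadL",(328,564),(664,352)),("leadR",(50,496),(753,412))):
    print(n,cross(c,C(*a),s,S(*b)))
for n,a,b in (("upR",(96,60),(681,387)),("leadL",(328,564),(613,207)),("leadR",(50,496),(718,240))):
    print(n,cross(c,C(*a),t,T(*b)))
```

```text
back [ 462.2 -377. ] [ 491.6 -284.9] 96.7 72.26 [ 476.9 -331. ]
front [ 471.2 -379.8] [ 501.8 -288.3] 96.5 71.53 [ 486.5 -334. ]
lead [ 593.1 -421.9] [ 625.3 -328.2] 99.1 71.09 [ 609.2 -375.1]
scribe [ 564.8 -412.6] [ 595.9 -319.1] 98.5 71.61 [ 580.3 -365.8]
g [ 481.72048332 -332.50644696   39.        ] L [ 609.19825668 -375.06762606    1.5       ] 134.39507680575053 -18.46
upR back top scene (array([ 462.90636247, -379.59879125,   36.12210488]), np.float64(4.552878950642662))
upL top (array([ 493.06341227, -287.44618527,   36.95276805]), np.float64(6.132750053386833))
leadL (array([ 625.35943124, -327.56591602,   -1.40310244]), np.float64(2.1024557644632313))
leadR (array([ 592.79166851, -421.34264785,    3.35200294]), np.float64(0.02955751517636181))
upR (array([ 462.87867031, -376.11589596,   43.16853868]), np.float64(0.06335158082252197))
leadL (array([ 620.58577773, -325.88018497,   13.65452039]), np.float64(3.838137337960242))
leadR (array([ 591.63417017, -419.22952435,    9.60213303]), np.float64(0.2333200377825257))
```

>>> {"method": "step_arm", "body": {"motion": [[[0,0.08,-0.03,0.08],[0,0.17,-0.06,0.16],[0,0.25,-0.08,0.24],[0,0.32,-0.11,0.32],[0,0.366,-0.12,0.4]]]}}

```text
time_s: 7.17
eef_pos: [480.4, -332.1, 405.5]
eef_rot: [[-0.001, -0.774, 0.633], [-0.0, 0.633, 0.774], [-1.0, 0.0, -0.0]]
force: [0.5, -0.0, 0.1]
grip_width: 91.6
```

>>> {"method": "step_arm", "body": {"motion": [[[0,0,0,0.08],[0,0,0,0.16],[0,0,0,0.24],[0,0,0,0.32],[0,0,0,0.4]]]}}

```text
time_s: 7.58
eef_pos: [482.2, -331.6, 405.6]
eef_rot: [[0.0, -0.282, 0.959], [0.0, 0.959, 0.282], [-1.0, 0.0, 0.0]]
force: [-0.1, -0.3, 0.3]
grip_width: 91.9
```

>>> {"method": "step_arm", "body": {"motion": [[[0.1,0,0,0.08],[0.2,0,0,0.16],[0.3,0,0,0.24],[0.36,0,0,0.32],[0.4,0,0,0.4]]]}}

```text
time_s: 8.0
eef_pos: [481.6, -331.1, 283.1]
eef_rot: [[-0.002, 0.309, 0.951], [0.002, 0.951, -0.309], [-1.0, 0.001, -0.003]]
force: [0.5, -0.2, -0.4]
grip_width: 91.7
```

>>> {"method": "step_arm", "body": {"motion": [[[0,0,0,0],[0,0,0,0],[0,0,0,0]]]}}

```text
time_s: 8.25
eef_pos: [482.4, -332.6, 286.3]
eef_rot: [[0.001, 0.3, 0.954], [-0.001, 0.954, -0.3], [-1.0, -0.0, 0.001]]
force: [-0.8, 0.4, 0.1]
grip_width: 92.1
```

Run:
```python
from plant import *
from h import *
o=get_obs();print(o["eef_pos"],o["grip_width"],o["qpos"].round(1),o["joint_velocities"].round(1))
print(go(o,[481.7,-332.5,198],-18.3))
c=snap("wrist","g1")
```

```text
[ 482.44245464 -332.57641117  286.32779516] 92.06671858876115 [-34.7  24.6 104.1   0.   51.2 -17.3] [-0.3 -0.5 -0.3 -0.  -0.1  0.6]
[ 0.2944 -0.0004 -0.0028  0.0096]
```

View pics/g1.png

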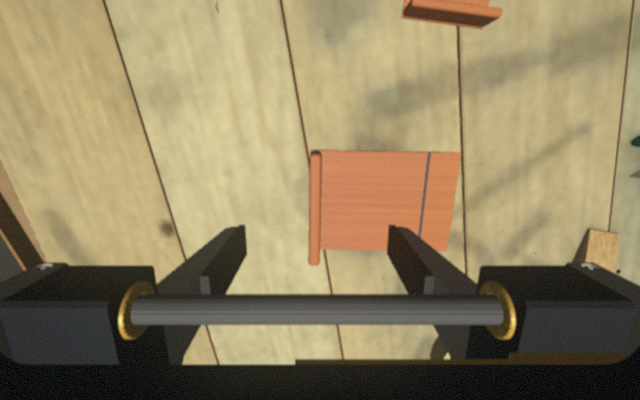

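The upstand sits at column 315 (tool centre 316.5), with the leaf running along the image rows, so it is aligned. I descend.

>>> {"method": "step_arm", "body": {"motion": [[[0.08,0,-0.003,0.009],[0.16,0,-0.003,0.009],[0.22,0,-0.003,0.009],[0.25,0,-0.003,0.009],[0.265,0,-0.003,0.009]]]}}

```text
time_s: 8.72
eef_pos: [480.9, -332.7, 205.4]
eef_rot: [[-0.0, 0.316, 0.949], [0.0, 0.949, -0.316], [-1.0, 0.0, -0.0]]
force: [0.3, 0.4, 0.7]
grip_width: 91.8
```

Run:
```python
from plant import *
from h import *
c=snap("wrist","g2");o=get_obs();print(o["eef_pos"]); c=snap("wrist","g3")
print(go(o,[481.7,-332.5,198],-18.3)); c=snap("scene","g3s"); crop(c,330,150,170,130,4.6,"pics/g3sz.png")
```

```text
[ 480.93363462 -332.70121302  205.3227043 ]
[ 0.0244  0.0014  0.0022 -0.002 ]
```

View pics/g3.png

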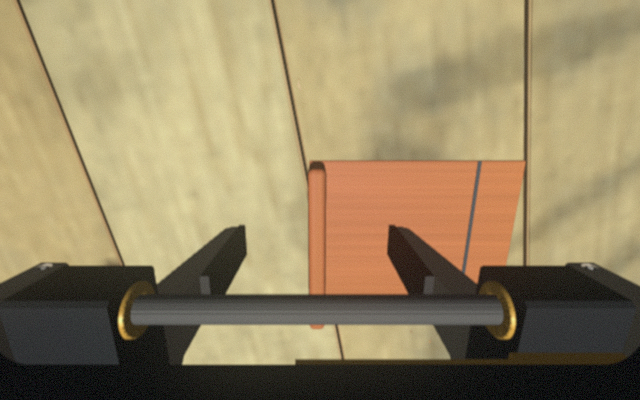

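View pics/g3sz.png

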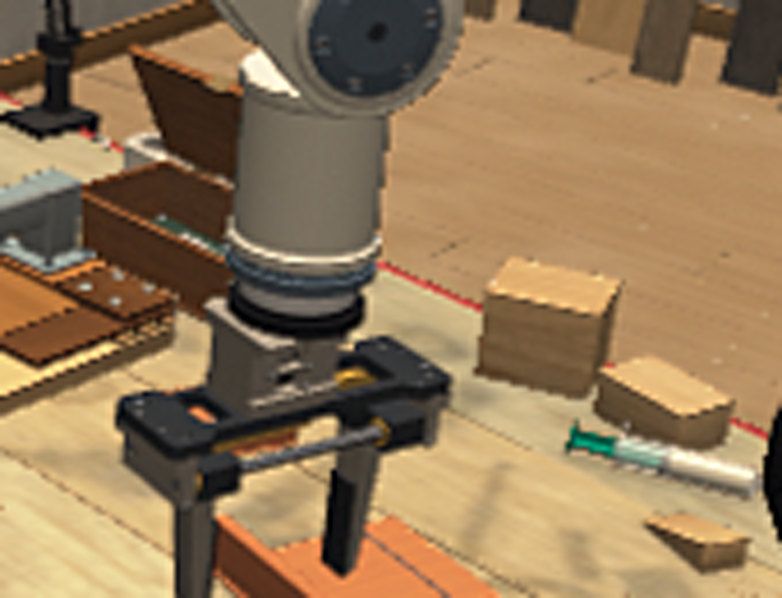

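Aligned in both views: the upstand is at column 318, between the fingers. I descend the last 7 mm and close.

>>> {"method": "step_arm", "body": {"motion": [[[0.012,0,0.002,0],[0.023,0,0.002,0],[0.023,0,0.002,0],[0.023,0,0.002,0]]]}}

```text
time_s: 9.2
eef_pos: [481.5, -333.0, 199.1]
eef_rot: [[0.0, 0.318, 0.948], [-0.0, 0.948, -0.318], [-1.0, -0.0, 0.0]]
force: [0.0, -0.3, -0.0]
grip_width: 92.0
```

>>> {"method": "step_arm", "body": {"motion": [[[0,0,0,0],[0,0,0,0],[0,0,0,0],[0,0,0,0],[0,0,0,0]]], "fingers": 1, "newtons": 35}}

```text
time_s: 9.62
eef_pos: [481.5, -333.0, 198.9]
eef_rot: [[0.0, 0.318, 0.948], [-0.0, 0.948, -0.318], [-1.0, -0.0, 0.0]]
force: [-0.6, -0.1, -0.9]
grip_width: 60.7
```

>>> {"method": "step_arm", "body": {"motion": [[[0,0,0,0],[0,0,0,0],[0,0,0,0],[0,0,0,0],[0,0,0,0]]]}}

```text
time_s: 10.03
eef_pos: [481.5, -332.9, 198.9]
eef_rot: [[-0.0, 0.318, 0.948], [-0.0, 0.948, -0.318], [-1.0, -0.0, -0.0]]
force: [1.2, -0.1, -0.1]
grip_width: 27.2
```

>>> {"method": "step_arm", "body": {"motion": [[[0,0,0,0],[0,0,0,0],[0,0,0,0],[0,0,0,0]]]}}

```text
time_s: 10.37
eef_pos: [481.5, -332.9, 198.9]
eef_rot: [[-0.0, 0.318, 0.948], [0.0, 0.948, -0.318], [-1.0, 0.0, -0.0]]
force: [-0.2, -0.7, 0.0]
grip_width: 9.7
```

>>> {"method": "step_arm", "body": {"motion": [[[-0.04,0,0,0],[-0.1,0,0,0],[-0.17,0,0,0],[-0.23,0,0,0],[-0.27,0,0,0]]]}}

```text
time_s: 10.78
eef_pos: [481.7, -333.1, 282.3]
eef_rot: [[0.002, 0.318, 0.948], [-0.001, 0.948, -0.318], [-1.0, -0.001, 0.002]]
force: [0.1, 0.8, -2.4]
grip_width: 9.8
```

>>> {"method": "step_arm", "body": {"motion": [[[0,0,0,0],[0,0,0,0],[0,0,0,0]]]}}

```text
time_s: 11.03
eef_pos: [481.1, -332.7, 279.2]
eef_rot: [[-0.001, 0.318, 0.948], [0.001, 0.948, -0.318], [-1.0, 0.0, -0.001]]
force: [-0.8, -0.2, -2.3]
grip_width: 9.9
```

Run:
```python
from plant import *
from h import *
o=get_obs();print(o["eef_pos"],o["grip_width"],o["eef_rot"].round(3).tolist())
print(go(o,[391,54.6,280],-4.75))
c=snap("wrist","h1"); c=snap("scene","h1s"); crop(c,330,130,170,130,4.6,"pics/h1sz.png")
```

```text
[ 481.09300355 -332.66271327  279.17703784] 9.933307542423554 [[-0.001, 0.318, 0.948], [0.001, 0.948, -0.318], [-1.0, 0.0, -0.001]]
[-0.0016  1.1285 -0.695  -0.1604]
```

View pics/h1.png

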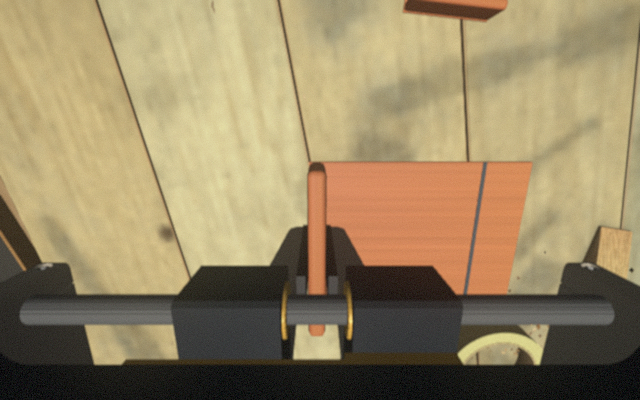

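View pics/h1sz.png

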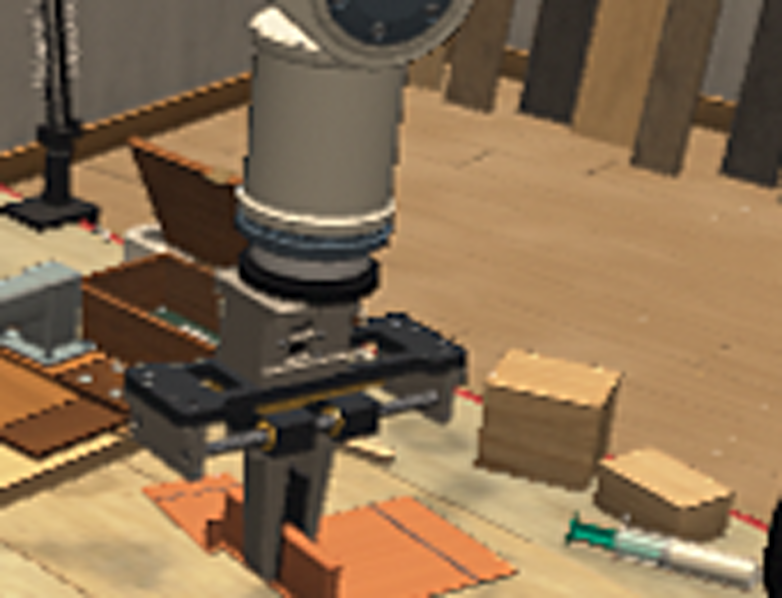

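Run:
```python
from h import *
c=load("h1.npz")
crop(c,300,150,250,190,3.2,"pics/h1z.png")
R=np.array([[-0.001,.318,.948],[.001,.948,-.318],[-1,0,-.001]]);p=np.array([481.1,-332.7,279.2])
for n,uv,z in(("lead+y",(531,162),83.3),("upstand front top +y?",(326,162),83.3),("scribe",(485,162.5),83.3),("scribe low",(464.5,296),83.3),("top end",(316.5,166),119)):
    print(n,(R.T@(onz(c,uv,z)-p)).round(1))
```

```text
lead+y [195.8  49.7 133.7]
upstand front top +y? [195.9  49.6   6.3]
scribe [195.8  49.3 105.2]
scribe low [195.7 -45.3 105.2]
top end [160.2  52.3   0.4]
```

View pics/h1z.png

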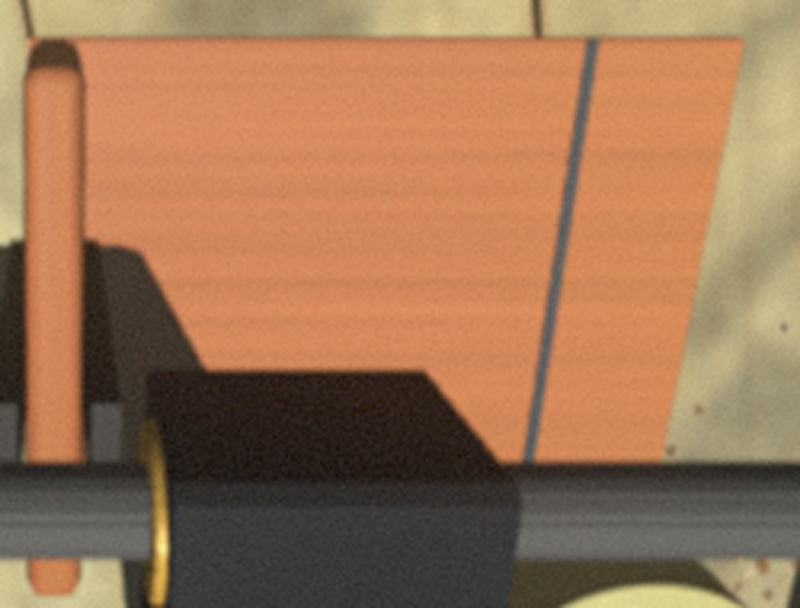

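>>> {"method": "step_arm", "body": {"motion": [[[0,0.1,-0.065,0],[0,0.21,-0.135,0],[0,0.33,-0.205,0],[0,0.45,-0.275,0],[0,0.565,-0.348,0]]]}}

```text
time_s: 11.55
eef_pos: [435.4, -137.5, 279.1]
eef_rot: [[-0.001, 0.319, 0.948], [0.001, 0.948, -0.319], [-1.0, 0.0, -0.001]]
force: [0.4, 1.3, -1.0]
grip_width: 9.5
```

>>> {"method": "step_arm", "body": {"motion": [[[0,0.12,-0.07,-0.03],[0,0.23,-0.145,-0.06],[0,0.35,-0.22,-0.1],[0,0.47,-0.29,-0.13],[0,0.555,-0.345,-0.16]]]}}

```text
time_s: 11.97
eef_pos: [389.9, 53.9, 279.4]
eef_rot: [[-0.001, 0.081, 0.997], [0.0, 0.997, -0.081], [-1.0, 0.0, -0.001]]
force: [0.6, 0.0, -1.3]
grip_width: 9.7
```

>>> {"method": "step_arm", "body": {"motion": [[[0,0,0,0],[0,0,0,0],[0,0,0,0]]]}}

```text
time_s: 12.22
eef_pos: [391.2, 51.6, 279.5]
eef_rot: [[-0.001, 0.083, 0.997], [-0.0, 0.997, -0.083], [-1.0, -0.0, -0.001]]
force: [0.1, -0.2, -1.5]
grip_width: 9.7
```

Run:
```python
from plant import *
from h import *
o=get_obs();print(o["eef_pos"],o["grip_width"],o["eef_rot"].round(3).tolist(),o["force"].round(1))
print(go(o,[391,54.6,220],-4.7))
c=snap("wrist","i1"); c=snap("scene","i1s"); crop(c,200,110,170,130,4.6,"pics/i1sz.png")
```

```text
[391.19362484  51.64702885 279.52718228] 9.708578888037325 [[-0.001, 0.083, 0.997], [-0.0, 0.997, -0.083], [-1.0, -0.0, -0.001]] [ 0.1 -0.2 -1.5]
[ 0.1984  0.0098 -0.0013 -0.0006]
```

View pics/i1.png

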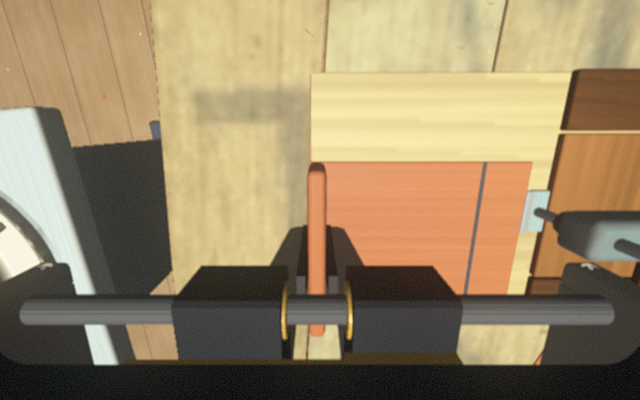

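View pics/i1sz.png

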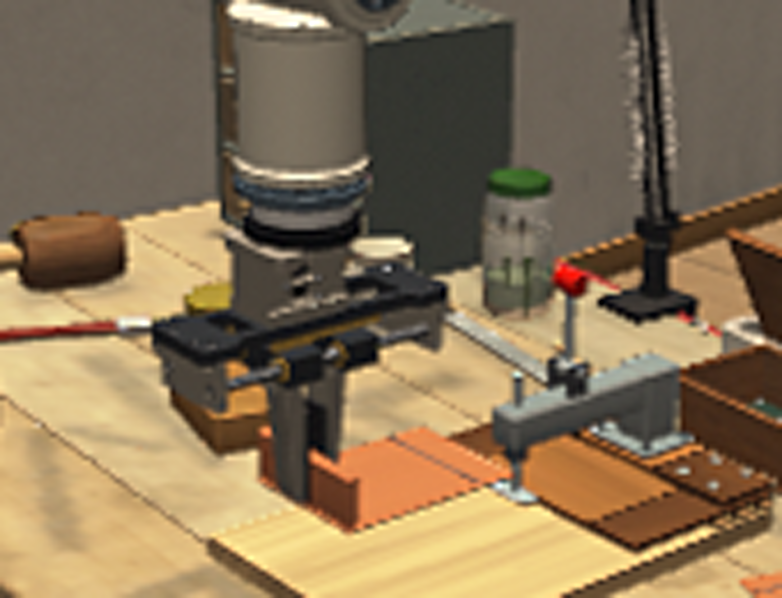

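Run:
```python
from plant import *
from h import *
c=load("i1.npz"); crop(c,300,55,260,240,2.5,"pics/i1z.png"); crop(c,500,60,140,240,2.5,"pics/i1y.png")
R=np.array([[-0.001,.083,.997],[0,.997,-.083],[-1,0,-.001]]);p=np.array([391.2,51.65,279.5])
f=lambda uv,z:(R.T@(onz(c,uv,z)-p)).round(1)
for n,uv,z in(("near+y corner",(311,73),18),("lap +y board",(572,70),33),("shingle +y corner",(561,131),33),("lap lower",(532,278),33),("lead+y",(531,162),83.5)):
    print(n,f(uv,z))
```

```text
near+y corner [261.5 111.1  -3.9]
lap +y board [246.3 110.7 189.2]
shingle +y corner [246.3  66.9 191. ]
lap lower [246.3 -61.3 193.7]
lead+y [195.9  49.4 134. ]
```

View pics/i1y.png

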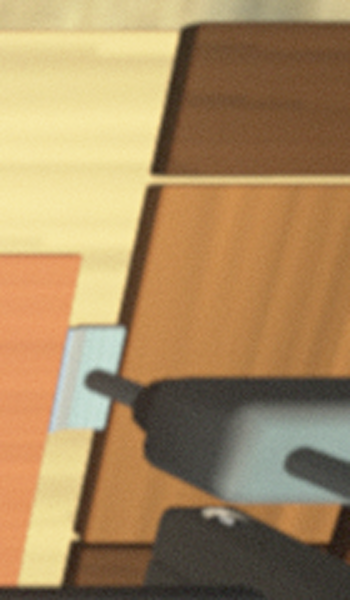

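Run:
```python
from h import *
c=load("i1.npz")
R=np.array([[-0.001,.083,.997],[0,.997,-.083],[-1,0,-.001]]);p=np.array([391.2,51.65,279.5])
f=lambda uv,z:(R.T@(onz(c,uv,z)-p)).round(1)
Z=lambda x,y:(500+(x+.5)/2.5-.5,60+(y+.5)/2.5-.5)
for n,a,z in(("top+y",(160,183),33),("top-y",(88,536),33),("bot+y",(149,183),25),("bot-y",(76,536),25),("foot",(68,330),32),("foot",(50,430),32),("foot",(126,326),32),("foot",(106,430),32)): print(n,f(Z(*a),z))
```

```text
top+y [246.3  65.4 193.4]
top-y [246.3 -57.4 195.5]
bot+y [254.3  65.2 196.7]
bot-y [254.3 -62.  198. ]
foot [247.3  18.  174.6]
foot [247.3 -17.4 175.2]
foot [247.3  19.4 193.5]
foot [247.3 -17.3 194.4]
```

>>> {"method": "step_arm", "body": {"motion": [[[0.06,0.007,0,0],[0.11,0.007,0,0],[0.15,0.007,0,0],[0.18,0.007,0,0],[0.195,0.007,0,0]]]}}

```text
time_s: 12.73
eef_pos: [391.3, 52.9, 220.3]
eef_rot: [[-0.002, 0.086, 0.996], [-0.0, 0.996, -0.086], [-1.0, -0.0, -0.001]]
force: [-0.1, -0.1, -1.7]
grip_width: 9.0
```

>>> {"method": "step_arm", "body": {"motion": [[[0,0,0,0],[0,0,0,0],[0,0,0,0]]]}}

```text
time_s: 12.98
eef_pos: [391.7, 53.6, 221.8]
eef_rot: [[0.001, 0.084, 0.996], [0.0, 0.996, -0.084], [-1.0, 0.0, 0.001]]
force: [-0.1, 0.1, -1.8]
grip_width: 10.2
```

Run:
```python
from plant import *
from h import *
o=get_obs();print(o["eef_pos"],o["grip_width"],o["eef_rot"].round(3).tolist(),o["force"].round(1))
c=snap("wrist","j1"); c=snap("scene","j1s"); crop(c,230,160,140,90,5.6,"pics/j1sz.png")
```

```text
[391.69957582  53.62942882 221.81465011] 10.167970674930915 [[0.001, 0.084, 0.996], [0.0, 0.996, -0.084], [-1.0, 0.0, 0.001]] [-0.1  0.1 -1.8]
```

View pics/j1.png

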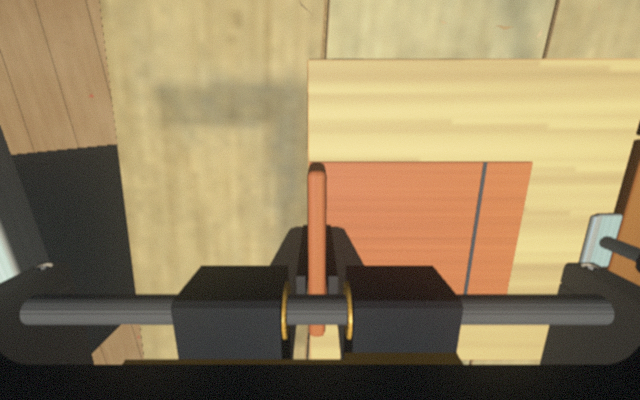

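View pics/j1sz.png

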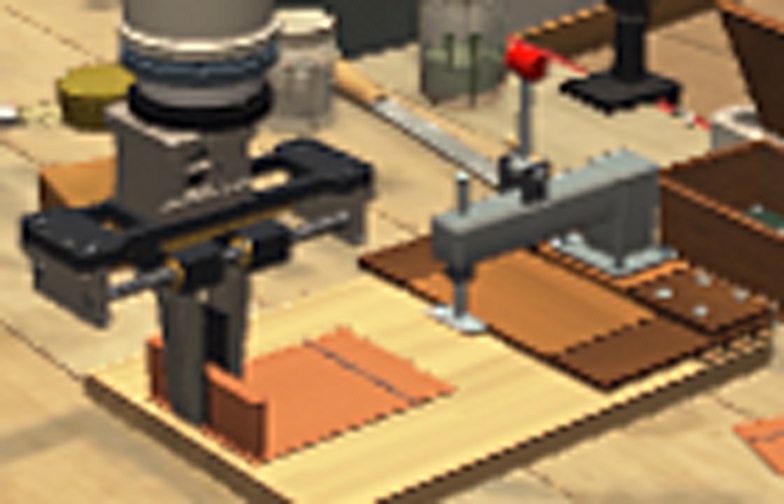

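The leaf is parallel to the board edges, about 4 mm above the board, with the foot raised ahead of it. I advance 25 mm and lower towards contact.

>>> {"method": "step_arm", "body": {"motion": [[[0,0,0.03,0],[0.004,0.001,0.06,0],[0.008,0.001,0.083,0],[0.012,0.001,0.083,0],[0.013,0.001,0.083,0]]]}}

```text
time_s: 13.5
eef_pos: [416.8, 52.0, 217.3]
eef_rot: [[0.0, 0.084, 0.996], [0.0, 0.996, -0.084], [-1.0, 0.0, 0.0]]
force: [-0.6, 0.5, -1.4]
grip_width: 10.3
```

>>> {"method": "step_arm", "body": {"motion": [[[0.003,0,0,0],[0.003,0,0,0],[0.003,0,0,0]]]}}

```text
time_s: 13.75
eef_pos: [416.1, 52.0, 216.8]
eef_rot: [[0.0, 0.083, 0.997], [-0.0, 0.997, -0.083], [-1.0, -0.0, 0.0]]
force: [-0.5, -1.8, 4.1]
grip_width: 9.9
```

>>> {"method": "step_arm", "body": {"motion": [[[0.003,0,0,0],[0.003,0,0,0],[0.003,0,0,0]]]}}

```text
time_s: 14.0
eef_pos: [416.1, 52.0, 216.8]
eef_rot: [[0.0, 0.083, 0.997], [-0.0, 0.997, -0.083], [-1.0, -0.0, 0.0]]
force: [-4.7, -2.0, 24.1]
grip_width: 9.7
```

Contact is at TCP z 216.8 with about 22 N per mm of press. I ease to a light press and slide in.

>>> {"method": "step_arm", "body": {"motion": [[[-0.003,0,0,0],[-0.003,0.002,0.02,0],[-0.003,0.002,0.04,0],[-0.003,0.002,0.06,0],[-0.003,0.002,0.08,0]]]}}

```text
time_s: 14.42
eef_pos: [436.1, 50.5, 216.7]
eef_rot: [[-0.012, 0.084, 0.996], [-0.001, 0.996, -0.084], [-1.0, -0.002, -0.012]]
force: [-19.2, 1.4, 33.2]
grip_width: 10.2
```

Run:
```python
from plant import *
from h import *
o=get_obs();print(o["eef_pos"],o["grip_width"],o["force"].round(1))
c=snap("wrist","k1"); c=snap("scene","k1s"); crop(c,250,160,140,90,5.6,"pics/k1sz.png")
o=get_obs();print(o["eef_pos"],o["grip_width"],o["force"].round(1))
```

```text
[436.14659973  50.52847979 216.65927051] 10.19063878693392 [-19.2   1.4  33.2]
[439.6013118   50.62326648 216.72370452] 9.326460377107596 [-4.5  0.2 10.3]
```

View pics/k1.png

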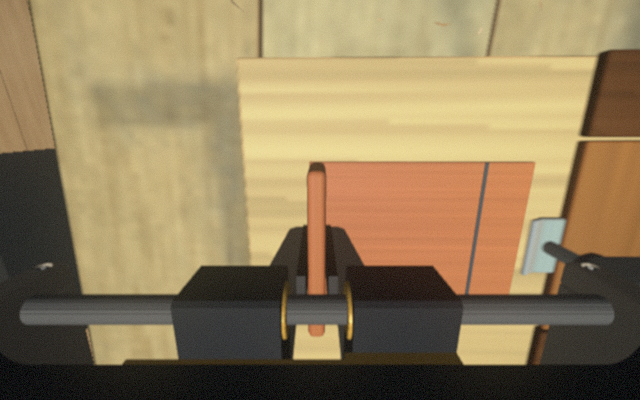

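View pics/k1sz.png

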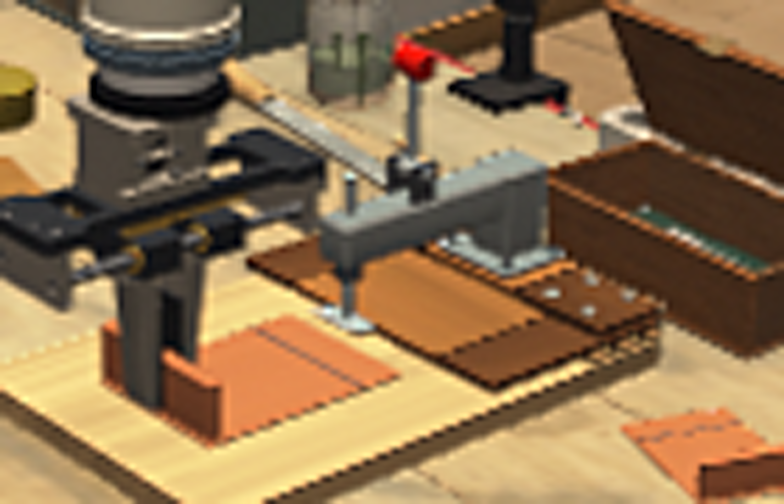

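The slide goes squarely, but the press rose while moving. I ease it slightly and continue more slowly.

>>> {"method": "step_arm", "body": {"motion": [[[-0.0015,0,0,0],[-0.0015,0,0.01,0],[-0.0015,0,0.02,0],[-0.0015,0,0.03,0],[-0.0015,0,0.04,0]]]}}

```text
time_s: 14.93
eef_pos: [452.6, 49.6, 216.9]
eef_rot: [[0.0, 0.083, 0.997], [-0.0, 0.997, -0.083], [-1.0, 0.0, 0.0]]
force: [0.2, -0.7, -0.2]
grip_width: 9.9
```

>>> {"method": "step_arm", "body": {"motion": [[[0,0,0.01,0],[0,0,0.02,0],[0,0,0.03,0],[0,0,0.04,0],[0,0,0.045,0]]]}}

```text
time_s: 15.35
eef_pos: [466.1, 48.5, 217.0]
eef_rot: [[0.0, 0.083, 0.997], [0.0, 0.997, -0.083], [-1.0, 0.0, 0.0]]
force: [-1.2, 0.0, -1.6]
grip_width: 10.0
```

Run:
```python
from plant import *
from h import *
o=get_obs();print(o["eef_pos"],o["grip_width"],o["force"].round(1))
c=snap("wrist","l1"); c=snap("scene","l1s"); crop(c,250,160,140,90,5.6,"pics/l1sz.png")
o=get_obs();print(o["eef_pos"],o["grip_width"],o["force"].round(1))
```

```text
[466.08238258  48.46110769 217.04820274] 9.970462930568402 [-1.2  0.  -1.6]
[465.8761074   48.48230044 217.05472769] 9.776289284975485 [-0.8  0.3 -1.6]
```

View pics/l1.png

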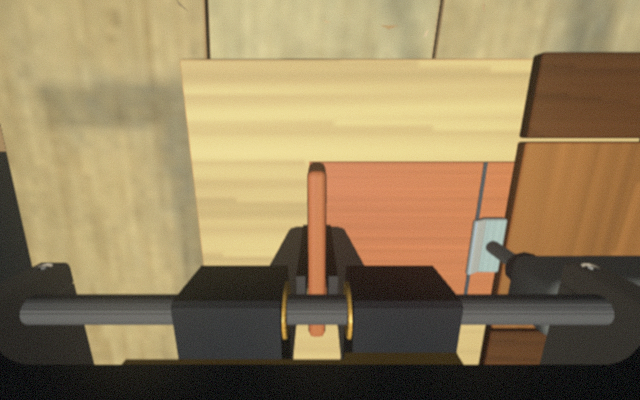

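View pics/l1sz.png

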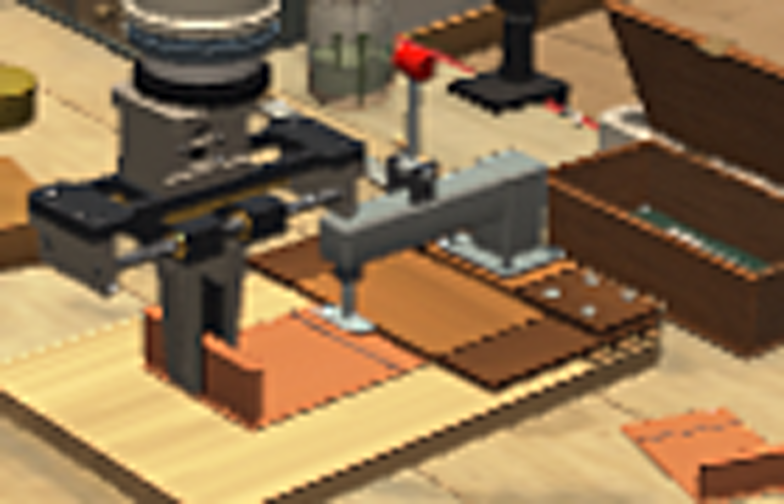

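The edge is under the shingle by about 15 mm, with the scribe 15 mm short of the lap and nothing lifted. I continue 15 mm and lower slightly.

>>> {"method": "step_arm", "body": {"motion": [[[0,0,0.01,0],[0,0,0.02,0],[0,0,0.03,0],[0,0,0.04,0],[0,0,0.048,0]]]}}

```text
time_s: 15.87
eef_pos: [480.4, 47.3, 217.1]
eef_rot: [[0.0, 0.083, 0.997], [0.0, 0.997, -0.083], [-1.0, 0.0, 0.0]]
force: [-0.6, -0.2, -2.3]
grip_width: 10.0
```

>>> {"method": "step_arm", "body": {"motion": [[[0.002,0,0,0],[0.003,0,0,0],[0.003,0,0,0],[0.003,0,0,0]]]}}

```text
time_s: 16.2
eef_pos: [480.6, 47.3, 216.7]
eef_rot: [[0.002, 0.083, 0.997], [0.0, 0.997, -0.083], [-1.0, 0.0, 0.002]]
force: [1.1, -0.5, 5.1]
grip_width: 9.7
```

Run:
```python
from plant import *
from h import *
o=get_obs();print(o["eef_pos"],o["grip_width"],o["force"].round(1),o["eef_rot"].round(3).tolist())
c=snap("wrist","m1"); crop(c,440,120,120,190,3.1,"pics/m1z.png"); c=snap("scene","m1s"); crop(c,250,160,140,90,5.6,"pics/m1sz.png")
```

```text
[480.57349529  47.30050774 216.73320963] 9.711433696518606 [ 1.1 -0.5  5.1] [[0.002, 0.083, 0.997], [0.0, 0.997, -0.083], [-1.0, 0.0, 0.002]]
```

View pics/m1z.png

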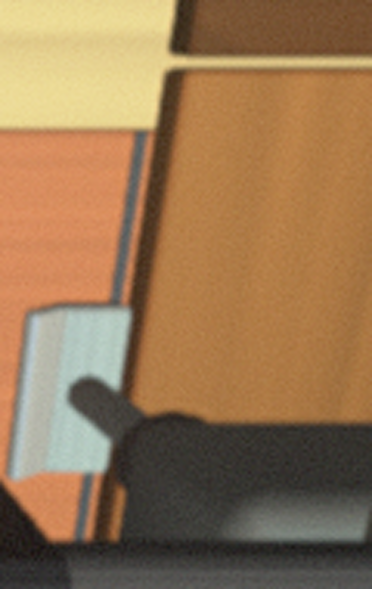

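View pics/m1sz.png

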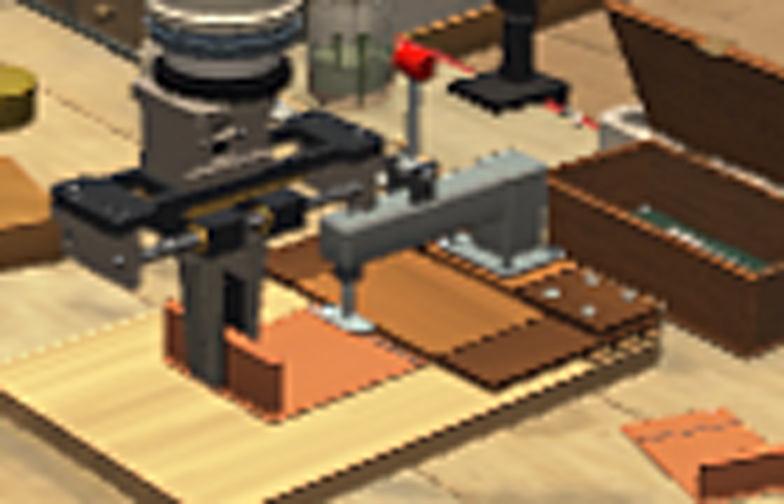

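Run:
```python
from h import *
xh=np.array([.9966,-.083,0]);O=np.array([555.5,40.9,0])
for f,uv in(("i1s",(200+517/4.6,110+374/4.6)),("j1s",(230+462/5.6,160+172/5.6)),("k1s",(250+350/5.6,160+173/5.6)),("j1s",(230+462/5.6,160+210/5.6))):
    c=load(f+".npz"); o,d=ray(c,uv); s=((O+14*xh-o)@xh)/(d@xh); X=o+s*d; print(f,X.round(1))
# wrist: rod top in e1/f? pixel (317,155) e1
yh=np.array([.083,.9966,0])
c=load("e1.npz"); o,d=ray(c,(317,156)); 
for z in(102,110,118,126): X=onz(c,(317,156),z); print(z,((X-O)@xh).round(1),((X-O)@yh).round(1))
c=load("m1s.npz"); crop(c,275,160,80,60,9,"pics/m1sy.png")
c=load("m1.npz"); cv2.imwrite("pics/m1b.png",c["p"][:,:,::-1])
```

```text
i1s [568.9  33.4 125.5]
j1s [568.9  33.  127.6]
k1s [568.9  33.  127. ]
j1s [568.8  32.1 104.5]
102 21.5 -0.1
110 20.6 -0.1
118 19.7 -0.2
126 18.8 -0.2
```

View pics/m1sy.png

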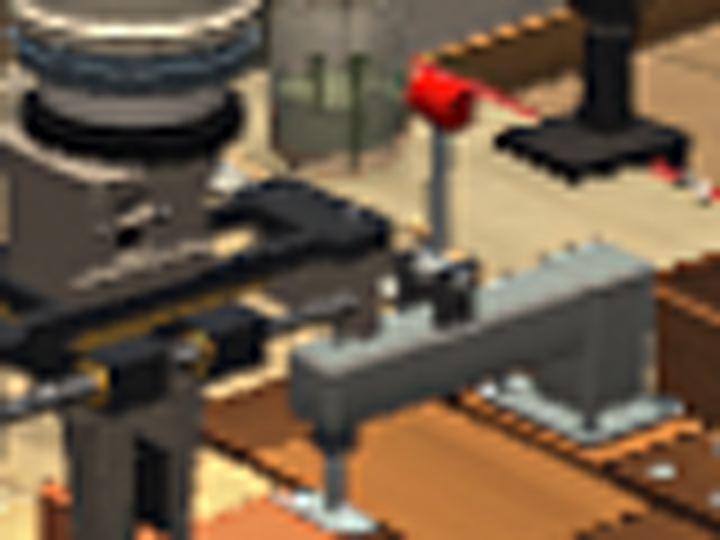

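View pics/m1b.png

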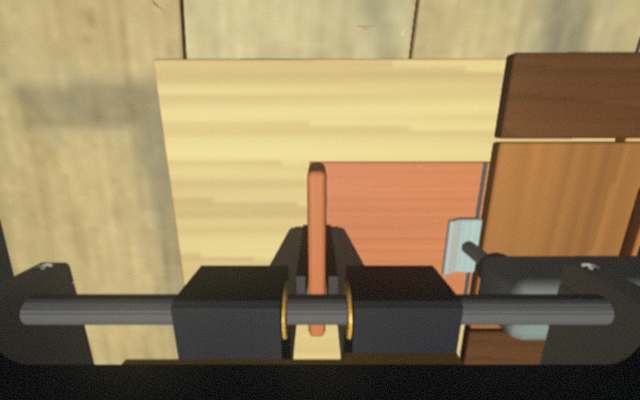

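Run:
```python
from plant import *
from h import *
o=get_obs();R=np.array(o["eef_rot"]);p=np.array(o["eef_pos"]);print(p,o["force"].round(1),o["wrist_torque"].round(2))
c=load("m1.npz")
Z=lambda x,y:(440+(x+.5)/3.1-.5,120+(y+.5)/3.1-.5)
f=lambda uv,z:(R.T@(onz(c,uv,z)-p)).round(1)
for n,a,z in(("scribe+y",(141,133),21),("scribe-y",(80,540),21),("lapbot+y",(168,72),25),("lapbot@133",(156,133),25),("lapbot-y",(97,540),25),("laptop+y",(183,72),33),("leaf+y edge",(60,130),21)): print(n,f(Z(*a),z))
```

```text
[480.58318992  47.30572435 216.71657672] [ 0.6 -1.4  5.1] [-0.14  0.02 -0.01]
scribe+y [195.9  49.1 105.4]
scribe-y [195.9 -43.9 105.8]
lapbot+y [191.9  61.4 106.4]
lapbot@133 [191.9  49.6 105.9]
lapbot-y [191.9 -41.2 107.2]
laptop+y [183.9  61.9 104.2]
leaf+y edge [195.9  49.7  89. ]
```

The scribe is within about 1 mm of the lap plane and square within 0.5°. I now press a little more firmly.

>>> {"method": "step_arm", "body": {"motion": [[[0.001,0,0,0],[0.0015,0,0,0],[0.0015,0,0,0],[0.0015,0,0,0],[0.0015,0,0,0]]]}}

```text
time_s: 16.72
eef_pos: [480.6, 47.3, 216.7]
eef_rot: [[0.002, 0.083, 0.997], [0.0, 0.997, -0.083], [-1.0, 0.0, 0.002]]
force: [-0.9, -0.2, 13.2]
grip_width: 9.7
```

>>> {"method": "step_arm", "body": {"motion": [[[0,0,0,0],[0,0,0,0],[0,0,0,0],[0,0,0,0],[0,0,0,0]]]}}

```text
time_s: 17.13
eef_pos: [480.6, 47.3, 216.7]
eef_rot: [[0.002, 0.083, 0.997], [0.0, 0.997, -0.083], [-1.0, 0.0, 0.002]]
force: [-0.5, -0.7, 13.0]
grip_width: 9.9
```

Run:
```python
from plant import *
from h import *
o=get_obs();print(o["time_s"],o["eef_pos"],o["force"].round(1),o["wrist_torque"].round(2),o["grip_width"],o["joint_velocities"].round(2))
c=snap("scene","n1s"); crop(c,250,160,140,90,5.6,"pics/n1sz.png")
c=snap("top","n1t"); crop(c,180,140,200,130,4,"pics/n1tz.png")
o=get_obs();print(o["time_s"],o["eef_pos"],o["force"].round(1))
```

```text
17.1333 [480.57547413  47.29581551 216.6838129 ] [-0.5 -0.7 13. ] [-0.27  0.42 -0.03] 9.879529791552338 [ 0.04  0.12  0.04 -0.02 -0.05  0.03]
17.2333 [480.58298536  47.29791761 216.71384151] [-1.1 -1.  13.7]
```

View pics/n1sz.png

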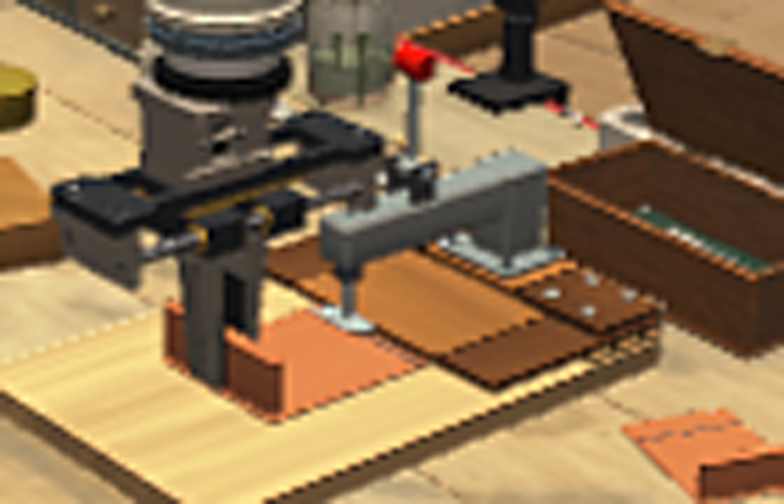

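View pics/n1tz.png

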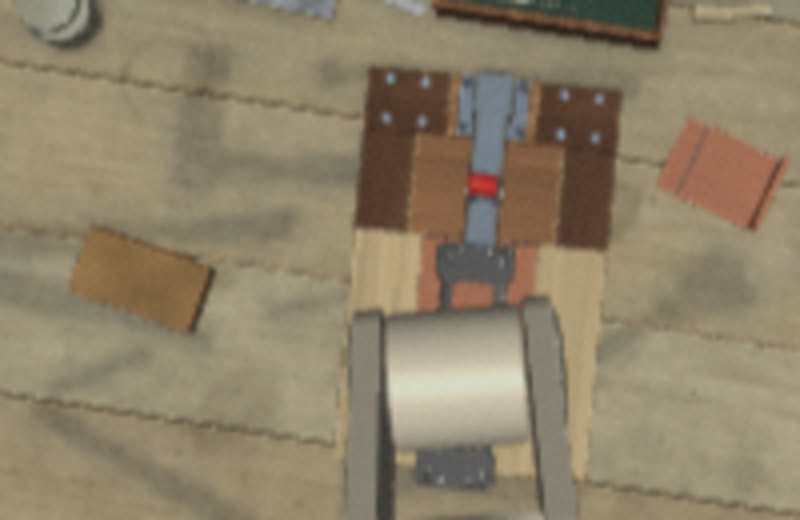

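The top view shows the leaf centred under the middle shingle at about (478,265) in the crop. The knob is still up at (483,186), and the cork block lies where it was at (142,280). The press reads steady at about 13–15 N with the arm at rest, so I hand in.

```bash
python3 -c "
from plant import *
print(hand_in()); o=get_obs(); print(o['time_s'],o['eef_pos'],o['force'],o['grip_width'])"
```

```text
the job is handed in; nothing more can be done
None
the job is handed in; nothing more can be done
```

I raised the presser lever to upright, slid the larger flashing under the middle shingle until the scribed line reached its edge, and handed the job in while still holding and pressing it. `hand_in()` gives no verdict, so the only evidence is my own checks at about 17 s:

- **Insertion:** the scribed line lay within about 1 mm of the shingle's edge, so the leading edge is about 29 mm under.
- **Alignment:** square to about 0.5° and centred to about 2 mm.
- **Shingle:** no lifting was visible in the camera views, but I did not measure it.
- **Grip and press:** the 10 mm upstand was held (opening 9.9 mm, grip set to 35 N). The press read steady at 13–14 N, about 15 N at the board allowing for the flashing's weight, with the arm at rest.
- **Lever and block:** the lever was still upright, and the cork sanding block appeared not to have moved.

**Disagreements and doubts:**
- **Sizes:** the board and shingle widths measured 1–2% short of the given sizes. The height of the leading edge disagreed by up to about 14 mm where the top camera was used, so I relied on the wrist and scene views.
- **Sliding press:** the press rose briefly to about 33 N while sliding, so I eased it and went slower.
- **Foot rod:** the gripper's front end finished very close to the top of the raised foot's rod. No sideways contact force showed.

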